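# Clear the dish turntable

## Robot

A 6-joint arm with a two-finger parallel gripper is mounted at the origin on the work surface. World frame = base frame: x ahead of the robot, y to its left, z up, the work surface at z = 0. Lengths are in mm, angles in rad, forces in N, time in s.
With the tool pointing down it reaches from about 425 to 950 mm from the base axis. Payload 14.7 kg.
Tool frame: the origin (TCP) lies at the very end of the fingers, on their centre line; the grasp point (between the pads) lies 19 mm behind it; z points along the fingers, y is the line along which they close (so a half turn about z gives the same grasp; the last joint's range is limited). The gripper opens to 85 mm and grips with 20 to 120 N. Pads are 22 mm wide; open, the fingers measure 114 mm over their backs; the gripper's body (76 mm by 85 mm) begins 54 mm behind the grasp point. The pads swing forward as they close: fully open they stand 13 mm farther back than shut.
Start: joints at [-1.368, 0.48, 1.596, -0, 1.065, -0.047], TCP at [160.703, -629.815, 231.297] pointing down, gripper open.
Joint ranges: [-2.75, 2.75], [-0.82, 2.05], [0.23, 2.67], [-1.56, 4.7], [0.09, 2.69], [-2.92, 2.92]. Speed limits (rad/s): [1.89, 1.89, 2.39, 3.01, 3.01, 3.01].

## Interface

Orientations are given as a rotation vector (axis times angle).
In Python, from cell import readout, capture, get_calibration, sign_off gives the robot as it stands. The module is installed in compiled form; this text tells all that it offers.
- The arm moves only by the tool jog_arm, never from a script. Its argument "deltas" is a list of rows, each a list of 3 entries, a list of its own where there are three numbers: the shift along the tool's x, y, z in m, then the turn, a rotation vector about the tool's x, y, z in degrees, then the closure, from 0 (fully open) to 1 (shut). A call has 1 to 10 rows; each row shifts and turns the commanded pose from where the row before left it, along the tool's axes as they then stand; what a row does not reach is not made up. A row lasts 1/8 s, in which the tool goes at most 62.5 mm and 10.7 degrees, less where a joint would pass 70% of its speed; a pose out of reach is approached as far as the arm can. A call with a gripper value outside its range is refused whole. The fingers move at their own pace and stop on an object; the grip force is fixed at half the most. Time passes only in rows, so rows that do not move let the fingers close. It gives the time, the measured TCP pose, the force, the opening and the grip force at its end, in the units of the state.
- readout.get_state(): the state, without advancing time (a new reading comes with each control period).
- capture(name): name is "scene" or "top" or "wrist"; returns the picture (420x560x3 uint8, red, green, blue); there is no depth.
- get_calibration(name): a dict with "fovy" (degrees; the focal length in pixels is half the picture's height over the tangent of half this angle, whatever the lens; pixels are square), "cx", "cy" (the principal point, pixels), "R" (3x3) and "t" (3): a world point X has camera coordinates R X + t. Camera axes: x right, y down, z forward; pixel columns grow to the right and rows downward; lengths in mm; the calibration is good to about 2 mm. The wrist camera is an equidistant fisheye: a pixel r from the principal point sees the ray r / f radians off the axis. A picture is of the moment at which its call begins: read the wrist's pose just before it. get_calibration takes no time and is no camera call; for the wrist camera it gives the pose at the moment of the call.
- sign_off(): hands the job in; it is judged then, once.
The state is a dict: "t": time; "joint_positions": joint angles; "dq": joint speeds; "joint_efforts": joint torques, N m; "eef_pos": TCP position; "ee_rot": TCP orientation; "force": force on the tool from outside, world axes, zero at the start; "wrist_torque": the same for the moment, N m; "grip_width": opening from 0.0 (shut) to 1.0 (fully open); "finger_force": force on a finger pad.
Only numpy, scipy, OpenCV 4.12 (cv2) and the standard library are available. Lean on these libraries where they do the work, as an engineer would, in place of code of your own. Each camera call takes 0.05 s, during which the arm holds its last target. There are 200 camera calls.

## Task

Clear the culture dishes off the turntable: pile all the amber-lidded dishes and then, on top of them, all the blue-lidded ones, lids up, in one straight pile centred on the cooling plate whose status lamp is green, and put any red-lidded, contaminated dishes in the grey discard box. When all the amber and blue dishes are piled, put the steel cover disc on top of the pile, centred, knob up. Leave the jar standing at the middle of the turntable and do not disturb the other things on the bench.

Things in the scene. Friction and masses are not known exactly. Their poses are not given: they have to be found in the camera images.
- turntable: round grey turntable, 324 mm in diameter, flat top at z = 40 mm, spins freely about its vertical axis at the slightest push; origin on that axis at bench level
- amber1: closed culture dish, a flat disc 64 mm in diameter and 18 mm high, white underside, amber (yellow-orange) lid, 60 g; origin at the centre of its underside, z up. May be absent; two or all three of the ambers are there
- amber2: closed culture dish, a flat disc 64 mm in diameter and 18 mm high, white underside, amber (yellow-orange) lid, 60 g; origin at the centre of its underside, z up. May be absent
- amber3: closed culture dish, a flat disc 64 mm in diameter and 18 mm high, white underside, amber (yellow-orange) lid, 60 g; origin at the centre of its underside, z up. May be absent
- blue1: closed culture dish, a flat disc 64 mm in diameter and 18 mm high, white underside, blue lid, 60 g; origin at the centre of its underside, z up. May be absent
- blue2: closed culture dish, a flat disc 64 mm in diameter and 18 mm high, white underside, blue lid, 60 g; origin at the centre of its underside, z up. May be absent
- red1: closed culture dish, a flat disc 64 mm in diameter and 18 mm high, white underside, red (with a black cross) lid, 60 g; origin at the centre of its underside, z up. May be absent
- red2: closed culture dish, a flat disc 64 mm in diameter and 18 mm high, white underside, red (with a black cross) lid, 60 g; origin at the centre of its underside, z up. May be absent
- jar: small jar with a white cap, 44 mm in diameter, 75 mm high, standing at the middle of the turntable; origin at the centre of its underside; stays there
- plate_left: left-hand (+y) cooling plate: round aluminium disc fixed to the bench, 92 mm in diameter, top at z = 20 mm; origin at its centre at bench level
- plate_right: right-hand (-y) cooling plate: round aluminium disc fixed to the bench, 92 mm in diameter, top at z = 20 mm; origin at its centre at bench level
- lamp_green: status lamp, a green dome on a black puck 40 mm in diameter, 28 mm high, fixed 100 mm beyond (+x of) one cooling plate's centre: that plate is cold and ready; origin at the centre of its foot
- lamp_red: status lamp, a red dome on a black puck 40 mm in diameter, 28 mm high, fixed 100 mm beyond (+x of) one cooling plate's centre: that plate is not to be used; origin at the centre of its foot
- discard_box: grey open plastic box fixed to the bench, 160 (its x) by 110 (its y) by 45 mm high, walls and floor 4 to 5 mm; origin at the centre of its underside
- cover: steel cover disc 64 mm in diameter and 8 mm thick, with an upright black round knob 22 mm in diameter and 30 mm high on top (38 mm in all), 150 g; origin at the centre of its underside, z up
- bottle_orange: bottle with an orange cap, 56 mm in diameter, 120 mm high; bystander, origin at its foot
- bottle_blue: bottle with a blue cap, 56 mm in diameter, 110 mm high; bystander, origin at its foot
- tip_box: yellow pipette-tip box 120 by 85 by 45 mm; bystander, origin under its centre
- tube_rack: purple rack with blue-capped tubes, 130 by 85 by 94 mm; bystander, origin under its centre
- pen: marker pen, 130 mm long along its x, 13 mm thick, lying; bystander, origin under its middle

How it is judged (in metres and radians):
On the way, in this order (a step that is already met when the one before it is completed fails the run):
1. all amber and blue dishes are piled, ambers below, on the plate with the green lamp ((((horizontal distance between lamp_green and plate_left below 0.2 m and horizontal distance between each of amber1, amber2, amber3, blue1, blue2 and plate_left below 0.012 m and angle between each of amber1, amber2, amber3, blue1, blue2's own z axis and vertical below 0.12 rad and height (world z) of each of amber1, amber2, amber3, blue1, blue2 below 0.1 m and z of each of blue1, blue2 in the frame of amber1 above 0.012 m and z of each of blue1, blue2 in the frame of amber2 above 0.012 m) and z of each of blue1, blue2 in the frame of amber3 above 0.012 m) or ((horizontal distance between lamp_green and plate_right below 0.2 m and horizontal distance between each of amber1, amber2, amber3, blue1, blue2 and plate_right below 0.012 m and angle between each of amber1, amber2, amber3, blue1, blue2's own z axis and vertical below 0.12 rad and height (world z) of each of amber1, amber2, amber3, blue1, blue2 below 0.1 m and z of each of blue1, blue2 in the frame of amber1 above 0.012 m and z of each of blue1, blue2 in the frame of amber2 above 0.012 m) and z of each of blue1, blue2 in the frame of amber3 above 0.012 m))), for 0.2 s.
2. the cover lies on the pile (((horizontal distance between cover and plate_left below 0.014 m and angle between cover's own z axis and vertical below 0.12 rad and height (world z) of cover below 0.118 m and z of cover in the frame of amber1 above 0.012 m and z of cover in the frame of amber2 above 0.012 m and z of cover in the frame of amber3 above 0.012 m and z of cover in the frame of blue1 above 0.012 m and z of cover in the frame of blue2 above 0.012 m) or (horizontal distance between cover and plate_right below 0.014 m and angle between cover's own z axis and vertical below 0.12 rad and height (world z) of cover below 0.118 m and z of cover in the frame of amber1 above 0.012 m and z of cover in the frame of amber2 above 0.012 m and z of cover in the frame of amber3 above 0.012 m and z of cover in the frame of blue1 above 0.012 m and z of cover in the frame of blue2 above 0.012 m))), for 0.2 s.
At the end, for the whole second after the job is handed in: every amber and blue dish lies flat (within 0.12 rad), lid up, within 12 mm of the axis of the plate with the green lamp, every blue one above every amber one; the cover lies flat on top, knob up, within 14 mm of that axis; every red dish lies within the discard box; all is at rest ((((horizontal distance between lamp_green and plate_left below 0.2 m and horizontal distance between each of amber1, amber2, amber3, blue1, blue2 and plate_left below 0.012 m and angle between each of amber1, amber2, amber3, blue1, blue2's own z axis and vertical below 0.12 rad and height (world z) of each of amber1, amber2, amber3, blue1, blue2 below 0.1 m and z of each of blue1, blue2 in the frame of amber1 above 0.012 m and z of each of blue1, blue2 in the frame of amber2 above 0.012 m) and (z of each of blue1, blue2, cover in the frame of amber3 above 0.012 m and horizontal distance between cover and plate_left below 0.014 m and angle between cover's own z axis and vertical below 0.12 rad and height (world z) of cover below 0.118 m and z of cover in the frame of amber1 above 0.012 m and z of cover in the frame of amber2 above 0.012 m and z of cover in the frame of blue1 above 0.012 m and z of cover in the frame of blue2 above 0.012 m)) or ((horizontal distance between lamp_green and plate_right below 0.2 m and horizontal distance between each of amber1, amber2, amber3, blue1, blue2 and plate_right below 0.012 m and angle between each of amber1, amber2, amber3, blue1, blue2's own z axis and vertical below 0.12 rad and height (world z) of each of amber1, amber2, amber3, blue1, blue2 below 0.1 m and z of each of blue1, blue2 in the frame of amber1 above 0.012 m and z of each of blue1, blue2 in the frame of amber2 above 0.012 m) and (z of each of blue1, blue2, cover in the frame of amber3 above 0.012 m and horizontal distance between cover and plate_right below 0.014 m and angle between cover's own z axis and vertical below 0.12 rad and height (world z) of cover below 0.118 m and z of cover in the frame of amber1 above 0.012 m and z of cover in the frame of amber2 above 0.012 m and z of cover in the frame of blue1 above 0.012 m and z of cover in the frame of blue2 above 0.012 m))) and x of red1 in the frame of discard_box between -0.075 and 0.075 m and y of red1 in the frame of discard_box between -0.05 and 0.05 m and height (world z) of each of red1, red2 below 0.045 m and x of red2 in the frame of discard_box between -0.075 and 0.075 m and y of red2 in the frame of discard_box between -0.05 and 0.05 m and linear speed of each of amber1, amber2, amber3, blue1, blue2, red1, red2, cover below 0.02 m/s); the robot touches nothing.
It fails at once if a bottle is pushed more than 30 mm or tipped (distance of any of bottle_orange, bottle_blue from where it was at the start of the episode above 0.03 m or angle between any of bottle_orange, bottle_blue's own z axis and vertical above 0.5 rad).
It fails at once if the tip box, the tube rack or the pen is pushed more than 30 mm or tipped (distance of any of tip_box, tube_rack, pen from where it was at the start of the episode above 0.03 m or angle between any of tip_box, tube_rack, pen's own z axis and vertical above 0.5 rad).
It fails at once if the jar is knocked over or pushed away from the middle of the turntable (angle between jar's own z axis and vertical above 0.5 rad or horizontal distance between jar and turntable above 0.04 m).
Of amber1, amber2, amber3 only 2 to 3 are there at a start; the rules pass over those that are not, and their reading is None.
Of blue1, blue2, red1, red2 only 3 to 4 are there at a start; the rules pass over those that are not, and their reading is None.
At some moment in a run one of red1, red2, cover may be knocked a few centimetres aside while the robot is not near it.
It also fails if it takes over 208 s, if anything falls off the work surface, if the arm or the gripper's body presses on something with over 40 N, if the wrist force passes 120 N, or if a joint passes its speed limit or range.

## Working session

There is one attempt and no reset: what is moved stays moved. The work goes in short steps, Python scripts to look and compute and a tool call to move; the robot and the scene stay as the last step left them, time stands still between calls to the robot, and variables do not carry over. Pictures are saved under pics/ and viewed, at most 14 in all, crops included, and the job is handed in when it is done.

Besides the shell and the picture viewer there is one more tool, called after ">>>" in YAML: its name, and indented under it one key for each argument. jog_arm: Moves the arm, as the interface text tells. Its arguments: {"type":"object","properties":{"deltas":{"type":"array","items":{"type":"array"}}},"required":["deltas"]}

```bash
mkdir -p pics; python3 - <<'E'
from cell import *
import cv2
s=readout.get_state();print(s)
for n in ("scene","top","wrist"):
    c=get_calibration(n);print(n,c)
    cv2.imwrite(f"pics/{n}0.png",capture(n)[:,:,::-1])
E
```

```text
{'t': 0.0, 'joint_positions': array([-1.36759879e+00,  4.80865205e-01,  1.59686519e+00, -4.06799397e-07,
        1.06512991e+00, -4.66055662e-02]), 'dq': array([-1.55476955e-03, -6.39896726e-04, -2.25900896e-04, -5.26912464e-06,
       -3.49422366e-04, -1.66004859e-04]), 'joint_efforts': array([ 9.23151383e-04, -9.50645471e+01, -4.30171859e+01, -6.38830352e-04,
        1.20230560e-02,  5.51030240e-06]), 'eef_pos': array([ 160.61990358, -629.40616754,  230.65399065]), 'ee_rot': array([-3.11586552e+00, -3.91213230e-01,  1.56238754e-04]), 'force': array([0.68747495, 0.37490514, 0.10542434]), 'wrist_torque': array([-0.0230953 , -0.03880362, -0.01094194]), 'finger_force': 0.0, 'grip_width': 1.0008861838937109}
scene {'fovy': 45.669499890144635, 'cx': 282.1552300382616, 'cy': 202.49934285387198, 'R': array([[ 0.75302117,  0.65784636, -0.01404603],
       [ 0.44479315, -0.52464295, -0.72588486],
       [-0.48488986,  0.54035909, -0.6876728 ]]), 't': array([-410.87143965, -203.19940609, 1509.03000948])}
top {'fovy': 48.7009577434919, 'cx': 280.71150860353924, 'cy': 216.06145961292748, 'R': array([[ 0.00861977, -0.99987442,  0.01329803],
       [-0.99793719, -0.00944759, -0.06349889],
       [ 0.06361655, -0.01272325, -0.99789331]]), 't': array([ -13.0477077 ,  562.82197266, 1265.77108741])}
wrist {'fovy': 65.70646984690485, 'cx': 281.44915495155436, 'cy': 208.91377583330944, 'R': array([[ 0.24730578, -0.96893562, -0.00189936],
       [-0.9324243 , -0.23851898,  0.27146568],
       [-0.26348581, -0.06536402, -0.96244624]]), 't': array([-649.47024778,  -35.20807798,  379.54529351])}
```

View pics/top0.png

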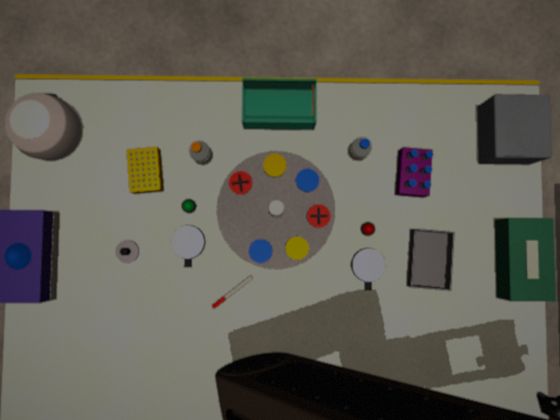

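View pics/scene0.png

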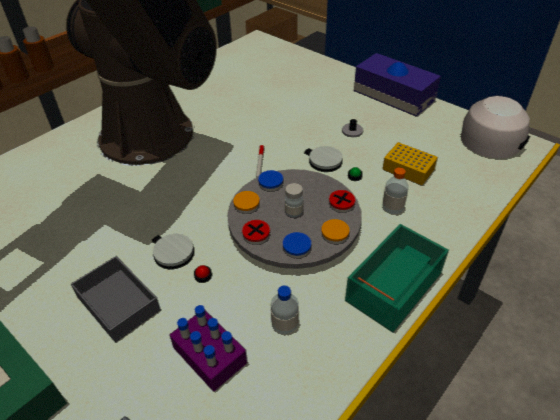

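The top view shows ambers at (275,165) and (297,249), blues at (307,181) and (261,251), and reds at (241,183) and (318,216). The jar is at (276,208). The green lamp (189,206) belongs to the left plate at (188,241). The cover is at (127,251), the discard box at (431,260) and the pen at (232,292). The scene view agrees with this.

```bash
cat > h.py <<'E'
from cell import *
import numpy as np, cv2
from scipy.spatial.transform import Rotation as Ro
def world(cal,uv,z,fish=False):
    f=210/np.tan(np.radians(cal['fovy']/2)); d=np.array([uv[0]-cal['cx'],uv[1]-cal['cy']])/f
    if fish:
        r=np.hypot(*d); d3=np.r_[d/r*np.sin(r),np.cos(r)] if r>1e-9 else np.r_[0,0,1.]
    else: d3=np.r_[d,1.]
    R,t=cal['R'],cal['t']; C=-R.T@t; v=R.T@d3
    return (C+v*(z-C[2])/v[2])[:2]
H={'red':[(0,5),(176,180)],'amber':[(12,26)],'blue':[(104,118)],'green':[(50,72)]}
def blobs(img,name,amin=60,smin=150,vmin=60):
    hsv=cv2.cvtColor(img,cv2.COLOR_RGB2HSV); m=0
    for a,b in H[name]: m=m|cv2.inRange(hsv,(a,smin,vmin),(b,255,255))
    m=cv2.morphologyEx(m,cv2.MORPH_CLOSE,np.ones((5,5),np.uint8))
    out=[]
    for c in cv2.findContours(m,cv2.RETR_EXTERNAL,cv2.CHAIN_APPROX_NONE)[0]:
        h=cv2.convexHull(c); a=cv2.contourArea(h)
        if a>amin: M=cv2.moments(h); out.append((M['m10']/M['m00'],M['m01']/M['m00'],a))
    return out
def dishes(cam='top',z=58,img=None,**k):
    cal=get_calibration(cam); img=capture(cam) if img is None else img
    for n in ('amber','blue','red','green'):
        for u,v,a in blobs(img,n,**k): print(n,(round(u,1),round(v,1)),'area',int(a),'xy',world(cal,(u,v),z,cam=='wrist').round(1))
    return img,cal
def pose():
    s=readout.get_state(); R=Ro.from_rotvec(s['ee_rot']).as_matrix()
    yaw=np.degrees(np.arctan2(R[1,0],R[0,0])); return s,R,yaw
def go(x,y,z,yaw=None):
    "tool-frame shift (m) to world target at present yaw, and turn about tool z (deg)"
    s,R,yw=pose(); d=R.T@(np.array([x,y,z])-s['eef_pos'])/1000
    print('t',round(s['t'],2),'at',s['eef_pos'].round(1),'yaw',round(yw,1),'tilt z',R[:,2].round(3),'shift',d.round(4),'turn',None if yaw is None else round(-((yaw-yw+90)%180-90),1))
E
python3 - <<'E'
from h import *
img=cv2.imread('pics/top0.png')[:,:,::-1].copy(); dishes(img=img)
cal=get_calibration('top')
g=cv2.cvtColor(img,cv2.COLOR_RGB2GRAY)
for name,(u0,v0),z,r in (('plateL',(188,241),20,(14,20)),('plateR',(368,265),20,(14,20)),('turn',(276,210),40,(52,66)),('cover',(127,251),8,(9,14))):
    p=np.array([world(cal,(u0,v0),z)]);
    w=40 if name!='turn' else 75
    cr=cv2.resize(g[v0-w:v0+w,u0-w:u0+w],None,fx=4,fy=4,interpolation=cv2.INTER_CUBIC)
    c=cv2.HoughCircles(cr,cv2.HOUGH_GRADIENT,1,400,param1=60,param2=15,minRadius=r[0]*4,maxRadius=r[1]*4)
    if c is not None:
        c=c[0,0]/4; uv=(u0-w+c[0],v0-w+c[1]); print(name,uv,c[2],world(cal,uv,z).round(1))
print('box',world(cal,(431,258),45),'pen',world(cal,(214,306),6),world(cal,(252,277),6),'jar',world(cal,(276,208),75))
w=get_calibration('wrist');s,R,y=pose();C=-w['R'].T@w['t'];print('cam in tool',R.T@(C-s['eef_pos']),'axis',R.T@w['R'][2])
E
```

```text
amber (274.4, 164.9) area 408 xy [698.6  10.9]
amber (143.6, 169.5) area 1354 xy [682.1 362.1]
amber (196.0, 146.5) area 68 xy [746.2 222.8]
amber (429.7, 80.8) area 876 xy [ 935.9 -412.8]
amber (124.5, 77.2) area 916 xy [934.9 420.6]
blue (17.6, 255.7) area 544 xy [448.6 687.7]
blue (260.1, 250.6) area 377 xy [467.7  46.7]
blue (307.0, 179.7) area 380 xy [659.1 -77.6]
red (368.2, 228.4) area 86 xy [ 529.5 -242.3]
red (318.2, 215.5) area 388 xy [ 562.8 -108. ]
red (240.1, 182.2) area 395 xy [650.6 102.5]
plateL (np.float32(187.625), np.float32(241.625)) 17.825 [490. 247.]
plateR (np.float32(368.125), np.float32(264.625)) 17.575 [ 431.2 -249.6]
turn (np.float32(275.875), np.float32(209.625)) 59.225 [578.9   5.6]
cover (np.float32(129.375), np.float32(249.375)) 9.55 [467.3 409.4]
box [ 451.39833233 -415.05058344] pen [313.82431345 173.43405156] [393.97026362  69.88446585] jar [580.53695955   5.42134396]
cam in tool [  69.18452633    0.38447298 -142.85061368] axis [-2.71504030e-01 -7.96521677e-04  9.62436973e-01]
```

>>> jog_arm:
  deltas:
    - [[0,0,0],[0,0,-9.5],0]
    - [[0,0,0],[0,0,-9.5],0]
    - [[0,0,0],[0,0,-9.5],0]
    - [[0,0,0],[0,0,-9.5],0]
    - [[0,0,0],[0,0,-9.5],0]
    - [[0,0,0],[0,0,-9.5],0]
    - [[0,0,0],[0,0,-9.5],0]
    - [[0,0,0],[0,0,-9.5],0]
    - [[0,0,0],[0,0,0],0]

```text
t: 1.27
eef_pos: [160.7, -629.7, 231.1]
ee_rot: [-2.216, -2.226, -0.0]
force: [-1.1, 0.6, 1.1]
grip_width: 1.001
finger_force: 0.0
```

```bash
sed -i "s/'amber':\[(12,26)\]/'amber':[(10,29)]/" h.py; python3 - <<'E'
from h import *
go(698,11,160,90)
img=cv2.imread('pics/top0.png')[:,:,::-1].copy(); print(cv2.cvtColor(img,cv2.COLOR_RGB2HSV)[249,297])
E
```

```text
t 1.27 at [ 160.7 -629.7  231.1] yaw 90.3 tilt z [-0.  0. -1.] shift [0.6382 0.5403 0.0713] turn 0.3
[ 27 255 133]
```

>>> jog_arm:
  deltas:
    - [[0.04,0.034,0],[0,0,0],0]
    - [[0.04,0.034,0],[0,0,0],0]
    - [[0.04,0.034,0],[0,0,0],0]
    - [[0.04,0.034,0],[0,0,0],0]
    - [[0.04,0.034,0],[0,0,0],0]
    - [[0.04,0.034,0],[0,0,0],0]
    - [[0.04,0.034,0],[0,0,0],0]
    - [[0.04,0.034,0],[0,0,0],0]
    - [[0.04,0.034,0],[0,0,0],0]
    - [[0.04,0.034,0],[0,0,0],0]

```text
t: 2.52
eef_pos: [499.5, -226.5, 231.4]
ee_rot: [2.221, 2.222, 0.0]
force: [0.7, -1.3, 0.1]
grip_width: 0.999
finger_force: 0.0
```

>>> jog_arm:
  deltas:
    - [[0.04,0.034,0],[0,0,0],0]
    - [[0.04,0.034,0],[0,0,0],0]
    - [[0.04,0.034,0],[0,0,0],0]
    - [[0.04,0.034,0],[0,0,0],0]
    - [[0.04,0.034,0],[0,0,0],0]
    - [[0.038,0.03,0.0],[0,0,0],0]
    - [[0,0,0],[0,0,0],0]
    - [[0,0,0],[0,0,0],0]

```text
t: 3.52
eef_pos: [696.8, 11.1, 230.9]
ee_rot: [-2.218, -2.225, 0.001]
force: [0.6, -0.9, 0.9]
grip_width: 1.003
finger_force: 0.0
```

```bash
python3 - <<'E'
from h import *
img,cal=dishes('wrist'); go(698,11,160)
cv2.imwrite('pics/w1.png',img[:,:,::-1])
E
```

```text
amber (96.5, 240.3) area 1619 xy [480.  -48.2]
amber (283.8, 188.7) area 2902 xy [699.4  11.7]
blue (555.5, 370.9) area 186 xy [1230.5 -333.9]
blue (246.9, 267.7) area 2255 xy [660.  -75.3]
blue (79.6, 159.6) area 1827 xy [471.2  47.3]
red (151.6, 272.6) area 132 xy [548.1 -85.8]
red (19.0, 81.8) area 151 xy [375.8 151. ]
red (234.4, 97.4) area 3004 xy [651.5 101.9]
t 3.58 at [696.7  10.6 231.1] yaw 90.2 tilt z [-0.001 -0.    -1.   ] shift [0.0005 0.0014 0.0711] turn None
```

View pics/w1.png

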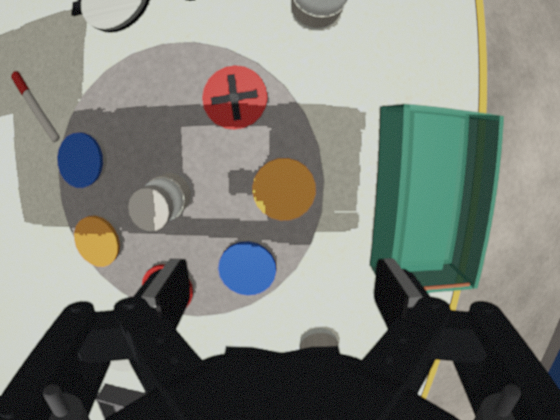

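The wrist view shows the amber dish at (284,189), the blue at (247,268) and the red at (234,97). They agree with the top view to about 1 mm, so I'm descending on the amber.

>>> jog_arm:
  deltas:
    - [[0.001,0.001,0.04],[0,0,0],0]
    - [[0,0.001,0.04],[0,0,0],0]
    - [[0,0,0.04],[0,0,0],0]
    - [[0,0,0.03],[0,0,0],0]
    - [[0,0,0.02],[0,0,0],0]
    - [[0,0,0.01],[0,0,0],0]
    - [[0,0,0.006],[0,0,0],0]
    - [[0,0,0],[0,0,0],0]

```text
t: 4.58
eef_pos: [699.5, 12.1, 45.7]
ee_rot: [2.215, 2.227, 0.001]
force: [0.2, -0.5, 0.2]
grip_width: 1.002
finger_force: 0.0
```

>>> jog_arm:
  deltas:
    - [[0,0,0],[0,0,0],0.15]
    - [[0,0,0],[0,0,0],0.25]
    - [[0,0,0],[0,0,0],0.4]
    - [[0,0,0],[0,0,0],0.4]
    - [[0,0,0],[0,0,0],0.4]
    - [[0,0,0],[0,0,0],0.4]

```text
t: 5.32
eef_pos: [699.6, 12.2, 46.6]
ee_rot: [2.215, 2.227, 0.001]
force: [-3.9, -0.9, 13.2]
grip_width: 0.714
finger_force: 61.6
```

```bash
python3 - <<'E'
from h import *
cv2.imwrite('pics/g1.png',capture('wrist')[:,:,::-1])
a=capture('scene')[140:290,220:400];cv2.imwrite('pics/g2.png',cv2.resize(a,None,fx=4,fy=4,interpolation=2)[:,:,::-1]); go(490,247,160)
E
```

```text
t 5.42 at [699.6  12.2  46.7] yaw 90.3 tilt z [ 0.001 -0.    -1.   ] shift [ 0.236  -0.2082 -0.1136] turn None
```

View pics/g2.png

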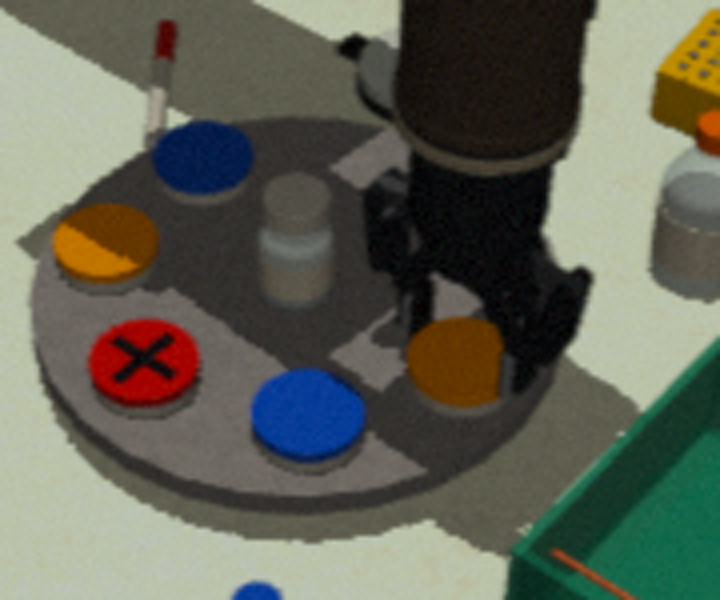

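The scene crop shows the fingers closed on the amber dish near (460,360) in the crop, with the neighbours undisturbed. I'll lift it and carry it to the left plate.

>>> jog_arm:
  deltas:
    - [[0,0,-0.01],[0,0,0],0.4]
    - [[0,0,-0.04],[0,0,0],0.4]
    - [[0,0,-0.05],[0,0,0],0.4]
    - [[0.02,-0.018,0],[0,0,0],0.4]
    - [[0.036,-0.032,0],[0,0,0],0.4]
    - [[0.04,-0.035,0],[0,0,0],0.4]
    - [[0.04,-0.035,0],[0,0,0],0.4]
    - [[0.04,-0.035,0],[0,0,0],0.4]
    - [[0.04,-0.035,0],[0,0,0],0.4]
    - [[0.02,-0.018,0],[0,0,0],0.4]

```text
t: 6.68
eef_pos: [488.2, 248.7, 145.9]
ee_rot: [-2.214, -2.229, -0.0]
force: [1.1, 0.2, -2.3]
grip_width: 0.712
finger_force: 65.2
```

```bash
python3 - <<'E'
from h import *
img,cal=dishes('wrist',z=118); cv2.imwrite('pics/w3.png',img[:,:,::-1]); go(490,247,60); print(readout.get_state()['grip_width'])
E
```

```text
amber (281.4, 271.1) area 13086 xy [488.8 231.4]
amber (460.3, 85.7) area 4495 xy [590.4 343.1]
red (418.6, 362.7) area 214 xy [591.9 150.4]
red (453.1, 345.0) area 68 xy [618.2 164. ]
red (126.2, 277.0) area 432 xy [389. 223.]
green (388.9, 197.3) area 464 xy [548.7 276.3]
t 6.72 at [486.7 249.9 145.9] yaw 90.4 tilt z [-0.001  0.001 -1.   ] shift [-0.003   0.0033  0.0859] turn None
0.7112610438623365
```

View pics/w3.png

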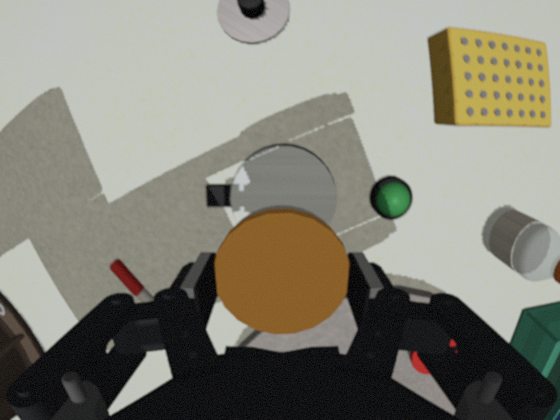

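The wrist view shows the amber disc held at (281,271). The plate edge behind it spans columns 231–336 with its top at row 144, and the green lamp is at (389,197).

```bash
cat >> h.py <<'E'
def held(img,name,zt=None):
    "offset of held dish centre from TCP, world xy (lid top 11.3 above TCP)"
    cal=get_calibration('wrist'); s,R,y=pose(); b=max(blobs(img,name),key=lambda b:b[2])
    w=world(cal,b[:2],s['eef_pos'][2]+11.3,True); print('held at',w.round(1),'off',(w-s['eef_pos'][:2]).round(1))
E
python3 - <<'E'
from h import *
img=capture('wrist'); cal=get_calibration('wrist'); held(img,'amber')
b=blobs(img,'green')[0]; print('lamp',world(cal,b[:2],20,True))
for p in ((231,190),(336,190),(283,144),(244,157),(322,157)): print(world(cal,p,20,True).round(1))
s,R,y=pose(); f=210/np.tan(np.radians(cal['fovy']/2)); print(y)
# dish lateral edges along rows
E
```

```text
held at [488.6 251.3] off [0.5 2.5]
lamp [586.42708661 249.55653441]
[445.5 258.2]
[535.  258.9]
[489.4 297.3]
[457.1 286.4]
[522. 287.]
90.461320948836
```

```bash
cat >> h.py <<'E'
def fitcirc(img,cal,fish,c0,z,r,tol=6,lo=40,hi=120):
    e=cv2.Canny(cv2.cvtColor(img,cv2.COLOR_RGB2GRAY),lo,hi); v,u=np.nonzero(e)
    P=np.array([world(cal,(a,b),z,fish) for a,b in zip(u,v)]); c=np.array(c0,float)
    for t in (tol,tol/2,3,2,2):
        d=np.hypot(*(P-c).T); Q=P[abs(d-r)<t]
        for _ in range(10):
            q=Q-c; n=np.hypot(*q.T); u_=q/n[:,None]; c=c+np.linalg.lstsq(u_,n-r,rcond=None)[0]
    print('circle',c.round(1),len(Q),'rms',np.std(np.hypot(*(Q-c).T)-r).round(2)); return c
E
python3 - <<'E'
from h import *
img=cv2.imread('pics/w3.png')[:,:,::-1].copy(); fitcirc(img,get_calibration('wrist'),True,(490,249),20,46)
t=cv2.imread('pics/top0.png')[:,:,::-1].copy(); c=get_calibration('top'); fitcirc(t,c,False,(490,248),20,46,8)
fitcirc(t,c,False,(579,5),40,162,8)
go(490,248,60)
E
```

```text
circle [489.7 250.8] 362 rms 1.16
circle [489.5 244.1] 43 rms 1.11
circle [580.1   6.4] 399 rms 0.95
t 6.78 at [488.1 248.8 145.9] yaw 90.5 tilt z [-0.  0. -1.] shift [-0.0008  0.0019  0.0859] turn None
```

>>> jog_arm:
  deltas:
    - [[0,0.0015,0.03],[0,0,0],0.4]
    - [[0,0,0.04],[0,0,0],0.4]
    - [[0,0,0.03],[0,0,0],0.4]
    - [[0,0,0.01],[0,0,0],0.4]
    - [[0,0,0.005],[0,0,0],0.4]
    - [[0,0,0.003],[0,0,0],0.4]
    - [[0,0,0],[0,0,0],0.4]

```text
t: 7.65
eef_pos: [491.9, 247.2, 28.0]
ee_rot: [2.215, 2.227, 0.002]
force: [0.5, 0.0, 0.0]
grip_width: 0.713
finger_force: 65.2
```

>>> jog_arm:
  deltas:
    - [[0.001,-0.002,0.001],[0,0,0],0.4]
    - [[0,0,0.001],[0,0,0],0.4]
    - [[0,0,0],[0,0,0],0.4]

```text
t: 8.02
eef_pos: [489.7, 248.3, 26.7]
ee_rot: [2.215, 2.227, 0.002]
force: [-4.1, -1.6, 23.0]
grip_width: 0.71
finger_force: 67.9
```

>>> jog_arm:
  deltas:
    - [[0,0,0],[0,0,0],0.2]
    - [[0,0,0],[0,0,0],0.1]
    - [[0,0,0],[0,0,0],0.05]
    - [[0,0,-0.005],[0,0,0],0]
    - [[0,0,-0.015],[0,0,0],0]
    - [[0,0,-0.04],[0,0,0],0]
    - [[0,0,-0.06],[0,0,0],0]
    - [[0,0,-0.06],[0,0,0],0]
    - [[0,0,0],[0,0,0],0]

```text
t: 9.15
eef_pos: [491.8, 249.1, 211.0]
ee_rot: [2.213, 2.225, 0.013]
force: [0.4, -0.5, -0.5]
grip_width: 1.002
finger_force: 0.0
```

```bash
python3 - <<'E'
from h import *
img,cal=dishes('wrist',z=38); cv2.imwrite('pics/w4.png',img[:,:,::-1]); fitcirc(img,cal,True,(490,249),20,46)
print('TOP');t,c=dishes('top'); print(world(c,(187.6,240),38)); cv2.imwrite('pics/t2.png',t[:,:,::-1]);go(472,-50,206)
E
```

```text
amber (521.2, 245.2) area 426 xy [807.9 181.2]
amber (278.0, 191.0) area 2831 xy [490.2 247.9]
amber (452.7, 84.8) area 7525 xy [673.6 365.9]
blue (261.2, 345.0) area 333 xy [469.9  56.5]
red (144.6, 255.3) area 315 xy [340.1 174.7]
green (370.0, 185.7) area 480 xy [583.8 254.3]
circle [490.7 249.1] 253 rms 1.23
TOP
amber (296.7, 247.6) area 405 xy [476.4 -50.9]
amber (186.9, 241.6) area 382 xy [489.8 241.8]
amber (144.3, 169.6) area 1417 xy [681.9 360.1]
amber (196.0, 146.6) area 68 xy [746.1 222.9]
amber (429.5, 80.8) area 877 xy [ 935.9 -412.3]
amber (125.3, 77.2) area 904 xy [934.8 418.5]
blue (17.5, 255.7) area 548 xy [448.6 688. ]
blue (260.1, 250.5) area 376 xy [467.7  46.7]
blue (307.0, 179.8) area 378 xy [659.1 -77.6]
red (368.0, 228.4) area 89 xy [ 529.4 -241.9]
red (318.2, 215.5) area 387 xy [ 562.8 -108. ]
red (240.1, 182.2) area 394 xy [650.5 102.5]
[494.3169957  243.82724635]
t 9.25 at [489.6 248.1 206.7] yaw 90.3 tilt z [ 0.002  0.001 -1.   ] shift [-0.298  -0.0192  0.0004] turn None
```

>>> jog_arm:
  deltas:
    - [[-0.03,-0.001,0],[0,0,0],0]
    - [[-0.045,-0.002,0],[0,0,0],0]
    - [[-0.045,-0.002,0],[0,0,0],0]
    - [[-0.045,-0.002,0],[0,0,0],0]
    - [[-0.045,-0.002,0],[0,0,0],0]
    - [[-0.045,-0.002,0],[0,0,0],0]
    - [[-0.044,-0.002,0],[0,0,-9.6],0]
    - [[0,0,0],[0,0,-9.6],0]
    - [[0,0,0],[0,0,-9.6],0]
    - [[0,0,0],[0,0,0],0]

```text
t: 10.5
eef_pos: [477.2, -51.1, 204.4]
ee_rot: [-1.592, -2.706, 0.001]
force: [-0.2, -0.8, -0.1]
grip_width: 1.005
finger_force: 0.0
```

```bash
python3 - <<'E'
from h import *
img,cal=dishes('wrist'); go(476.4,-50.9,46.5,118.8)
E
```

```text
amber (281.2, 194.2) area 3374 xy [476.5 -50.1]
amber (545.6, 13.2) area 666 xy [635.4 289.7]
blue (553.8, 367.0) area 311 xy [1035.4  -81.4]
blue (426.6, 281.8) area 443 xy [660.5 -57.4]
blue (324.9, 96.6) area 3600 xy [467.  46.]
red (242.1, 338.9) area 352 xy [ 518.2 -214.9]
red (326.8, 280.9) area 2557 xy [ 560.1 -105.9]
red (495.4, 150.5) area 2106 xy [646.7 100.5]
green (487.0, 22.5) area 174 xy [570.8 212.2]
t 10.55 at [477.4 -51.  204.5] yaw 118.9 tilt z [-0.002  0.    -1.   ] shift [ 0.0004 -0.0006  0.158 ] turn 0.1
```

>>> jog_arm:
  deltas:
    - [[0,-0.0006,0.04],[0,0,0],0]
    - [[0,0,0.05],[0,0,0],0]
    - [[0,0,0.04],[0,0,0],0]
    - [[0,0,0.02],[0,0,0],0]
    - [[0,0,0.008],[0,0,0],0]
    - [[0,0,0],[0,0,0],0]
    - [[0,0,0],[0,0,0],0.15]
    - [[0,0,0],[0,0,0],0.25]
    - [[0,0,0],[0,0,0],0.4]
    - [[0,0,0],[0,0,0],0.4]

```text
t: 11.8
eef_pos: [478.1, -51.6, 48.7]
ee_rot: [1.591, 2.707, 0.001]
force: [-5.2, -2.2, 25.3]
grip_width: 0.707
finger_force: 58.8
```

>>> jog_arm:
  deltas:
    - [[0,0,0],[0,0,0],0.4]
    - [[0,0,0],[0,0,0],0.4]
    - [[0,0,0],[0,0,0],0.4]

```text
t: 12.18
eef_pos: [478.2, -51.6, 48.7]
ee_rot: [1.591, 2.707, 0.001]
force: [-3.7, -1.8, 25.6]
grip_width: 0.709
finger_force: 58.8
```

```bash
python3 - <<'E'
from h import *
go(490.2,248.2,146,90); held(capture('wrist'),'amber')
E
```

```text
t 12.18 at [478.2 -51.6  48.7] yaw 119.1 tilt z [ 0.002 -0.    -1.   ] shift [ 0.2559  0.1565 -0.0974] turn 29.1
held at [475.4 -46.1] off [-2.7  5.5]
```

>>> jog_arm:
  deltas:
    - [[0,0,-0.01],[0,0,0],0.4]
    - [[0,0,-0.04],[0,0,0],0.4]
    - [[0,0,-0.05],[0,0,9.7],0.4]
    - [[0,0,0],[0,0,9.7],0.4]
    - [[0,0,0],[0,0,9.7],0.4]
    - [[0.03,0.001,0],[0,0,0],0.4]
    - [[0.05,0.002,0],[0,0,0],0.4]
    - [[0.05,0.002,0],[0,0,0],0.4]
    - [[0.05,0.002,0],[0,0,0],0.4]
    - [[0.05,0.002,0],[0,0,0],0.4]

```text
t: 13.48
eef_pos: [486.5, 180.3, 148.0]
ee_rot: [2.221, 2.221, 0.001]
force: [0.4, -1.4, -0.5]
grip_width: 0.706
finger_force: 64.9
```

>>> jog_arm:
  deltas:
    - [[0.05,0.002,0],[0,0,0],0.4]
    - [[0.015,0.001,0],[0,0,0],0.4]
    - [[0,0,0],[0,0,0],0.4]
    - [[0,0,0],[0,0,0],0.4]

```text
t: 13.98
eef_pos: [489.3, 242.6, 147.4]
ee_rot: [-2.222, -2.221, 0.001]
force: [-0.3, 1.0, -1.2]
grip_width: 0.705
finger_force: 64.9
```

```bash
python3 - <<'E'
from h import *
i=capture('wrist');held(i,'amber');go(490.2,248.2,48,90); dishes('wrist',38,img=i)
E
```

```text
held at [489.9 255.5] off [ 0.6 13.1]
t 14.03 at [489.4 242.4 147.4] yaw 90.0 tilt z [-0. -0. -1.] shift [0.0058 0.0009 0.0994] turn -0.0
amber (281.6, 249.3) area 15951 xy [489.8 204.7]
amber (522.5, 36.8) area 72 xy [716.7 408.1]
amber (477.0, 79.5) area 7512 xy [658.8 356. ]
red (418.8, 359.9) area 63 xy [640.3  67.9]
red (453.1, 345.5) area 62 xy [680.1  82.3]
red (126.4, 273.0) area 428 xy [343.4 177.2]
green (386.7, 190.6) area 392 xy [576.3 255.5]
```

```bash
python3 - <<'E'
from h import *
i=capture('wrist');c=get_calibration('wrist')
for r0 in ((489.5,244.5),(489.5,248)): fitcirc(i,c,True,r0,157,32,5,20,60)
a=cv2.imread('pics/w3.png')[:,:,::-1].copy(); c2=dict(c); fitcirc(a,c,True,(489.5,246),157,32,5,20,60)
cv2.imwrite('pics/w5.png',i[150:400,100:460,::-1])
E
```

```text
circle [489.9 245. ] 737 rms 0.95
circle [489.9 245. ] 737 rms 0.95
circle [489.8 240.5] 647 rms 0.81
```

View pics/w5.png

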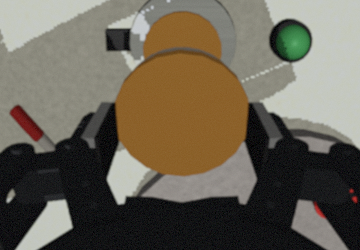

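The wrist crop shows the second amber held at crop (182,113), with the first amber behind it at (182,35). It sits about 4 mm forward along tool x, so I'm compensating for that.

>>> jog_arm:
  deltas:
    - [[0.002,0.001,0.03],[0,0,0],0.4]
    - [[0,0,0.04],[0,0,0],0.4]
    - [[0,0,0.02],[0,0,0],0.4]
    - [[0,0,0.006],[0,0,0],0.4]
    - [[0,0,0],[0,0,0],0.4]
    - [[0,0,0],[0,0,0],0.4]

```text
t: 14.82
eef_pos: [491.1, 245.7, 52.2]
ee_rot: [2.221, 2.221, 0.002]
force: [-0.1, 0.1, -0.2]
grip_width: 0.707
finger_force: 64.9
```

>>> jog_arm:
  deltas:
    - [[0,0,0.002],[0,0,0],0.4]
    - [[0,0,0.001],[0,0,0],0.4]
    - [[0,0,0],[0,0,0],0.4]
    - [[0,0,0],[0,0,0],0.4]

```text
t: 15.32
eef_pos: [490.5, 245.7, 48.3]
ee_rot: [2.221, 2.222, 0.0]
force: [-0.4, -1.2, -0.6]
grip_width: 0.699
finger_force: 64.9
```

>>> jog_arm:
  deltas:
    - [[-0.001,0,0.001],[0,0,0],0.4]
    - [[0,0,0],[0,0,0],0.4]
    - [[0,0,0.001],[0,0,0],0.4]
    - [[0,0,0],[0,0,0],0.4]

```text
t: 15.82
eef_pos: [490.5, 244.6, 47.0]
ee_rot: [2.221, 2.222, 0.0]
force: [-3.5, -2.3, 16.4]
grip_width: 0.705
finger_force: 67.2
```

>>> jog_arm:
  deltas:
    - [[0,0,0],[0,0,0],0.2]
    - [[0,0,0],[0,0,0],0.1]
    - [[0,0,0],[0,0,0],0.05]
    - [[0,0,-0.005],[0,0,0],0]
    - [[0,0,-0.015],[0,0,0],0]
    - [[0,0,-0.04],[0,0,0],0]
    - [[0,0,-0.05],[0,0,0],0]
    - [[0,0,-0.05],[0,0,0],0]
    - [[0,0,0],[0,0,0],0]
    - [[0,0,0],[0,0,0],0]

```text
t: 17.08
eef_pos: [490.3, 244.6, 206.9]
ee_rot: [2.221, 2.221, 0.001]
force: [0.0, -0.5, -1.4]
grip_width: 1.002
finger_force: 0.0
```

```bash
python3 - <<'E'
from h import *
img,cal=dishes('wrist',z=56,amin=2500)
print('TOP');t,c=dishes('top',amin=300); go(468,46.7,206)
E
```

```text
amber (281.5, 190.1) area 3397 xy [490.8 248.6]
amber (457.1, 79.2) area 7691 xy [663.  362.7]
TOP
amber (187.3, 241.0) area 363 xy [491.5 240.8]
amber (144.1, 169.7) area 1403 xy [681.7 360.6]
amber (429.5, 80.8) area 877 xy [ 935.9 -412.3]
amber (125.3, 77.2) area 903 xy [934.8 418.4]
blue (17.6, 255.7) area 547 xy [448.6 687.9]
blue (259.3, 250.2) area 374 xy [468.7  48.9]
blue (307.6, 180.4) area 367 xy [657.3 -79.1]
red (318.0, 216.4) area 388 xy [ 560.4 -107.5]
red (240.8, 181.5) area 396 xy [652.5 100.7]
t 17.18 at [489.8 244.3 205.6] yaw 90.0 tilt z [-0.001 -0.001 -1.   ] shift [-0.1976 -0.0218 -0.0002] turn None
```

>>> jog_arm:
  deltas:
    - [[-0.03,-0.003,0],[0,0,0],0]
    - [[-0.045,-0.005,0],[0,0,0],0]
    - [[-0.045,-0.005,0],[0,0,0],0]
    - [[-0.045,-0.005,0],[0,0,0],0]
    - [[-0.03,-0.003,0],[0,0,10.6],0]
    - [[0,0,0],[0,0,10.6],0]
    - [[0,0,0],[0,0,0],0]
    - [[0,0,0],[0,0,0],0]

```text
t: 18.18
eef_pos: [469.2, 49.9, 205.8]
ee_rot: [-2.587, -1.781, 0.001]
force: [0.3, -0.5, -0.8]
grip_width: 1.0
finger_force: 0.0
```

```bash
python3 - <<'E'
from h import *
dishes('wrist',amin=2000); go(468.7,48.9,46,68.8)
E
```

```text
blue (280.5, 194.8) area 3367 xy [468.8  50.4]
red (439.5, 81.7) area 2777 xy [649.8 101.3]
t 18.23 at [469.3  50.  205.9] yaw 69.1 tilt z [-0.001 -0.    -1.   ] shift [-1.200e-03 -1.000e-04  1.599e-01] turn 0.3
```

>>> jog_arm:
  deltas:
    - [[0,0,0.04],[0,0,0],0]
    - [[0,0,0.05],[0,0,0],0]
    - [[0,0,0.04],[0,0,0],0]
    - [[0,0,0.02],[0,0,0],0]
    - [[0,0,0.009],[0,0,0],0]
    - [[0,0,0],[0,0,0],0]
    - [[0,0,0],[0,0,0],0.15]
    - [[0,0,0],[0,0,0],0.25]
    - [[0,0,0],[0,0,0],0.4]
    - [[0,0,0],[0,0,0],0.4]

```text
t: 19.48
eef_pos: [470.1, 49.7, 48.7]
ee_rot: [2.591, 1.775, 0.002]
force: [-5.3, 1.7, 26.5]
grip_width: 0.716
finger_force: 58.6
```

>>> jog_arm:
  deltas:
    - [[0,0,0],[0,0,0],0.4]
    - [[0,0,0],[0,0,0],0.4]
    - [[0,0,0],[0,0,0],0.4]

```text
t: 19.85
eef_pos: [470.0, 49.7, 48.7]
ee_rot: [2.591, 1.775, 0.002]
force: [-5.7, 1.8, 25.9]
grip_width: 0.71
finger_force: 58.6
```

>>> jog_arm:
  deltas:
    - [[0,0,-0.01],[0,0,0],0.4]
    - [[0,0,-0.04],[0,0,0],0.4]
    - [[0,0,-0.06],[0,0,-10.4],0.4]
    - [[0,0,0],[0,0,-10.4],0.4]
    - [[0.03,0.003,0],[0,0,0],0.4]
    - [[0.045,0.005,0],[0,0,0],0.4]
    - [[0.045,0.005,0],[0,0,0],0.4]
    - [[0.045,0.005,0],[0,0,0],0.4]
    - [[0.03,0.002,0],[0,0,0],0.4]
    - [[0,0,0],[0,0,0],0.4]

```text
t: 21.1
eef_pos: [491.0, 246.3, 157.8]
ee_rot: [2.226, 2.216, 0.002]
force: [-0.5, -0.4, -1.3]
grip_width: 0.706
finger_force: 64.9
```

>>> jog_arm:
  deltas:
    - [[0,0,0],[0,0,0],0.4]
    - [[0,0,0],[0,0,0],0.4]

```text
t: 21.35
eef_pos: [490.7, 243.6, 157.5]
ee_rot: [2.23, 2.213, -0.0]
force: [-0.2, 0.0, 0.1]
grip_width: 0.704
finger_force: 64.9
```

```bash
python3 - <<'E'
from h import *
i=capture('wrist');c=get_calibration('wrist');s,R,y=pose();p=s['eef_pos'];held(i,'blue')
fitcirc(i,c,True,(p[0],p[1]+2),p[2]+9.3,32,5,20,60); go(490.3,248.3,66,90)
dishes('top',amin=300)
E
```

```text
held at [491.3 247.4] off [0.5 3.8]
circle [491.4 243. ] 679 rms 0.9
t 21.4 at [490.8 243.6 157.5] yaw 89.6 tilt z [-0. -0. -1.] shift [ 0.0047 -0.0005  0.0915] turn -0.4
amber (144.3, 169.7) area 1421 xy [681.8 360.1]
amber (429.5, 80.8) area 877 xy [ 935.9 -412.3]
amber (124.5, 77.2) area 913 xy [934.8 420.7]
blue (17.5, 255.7) area 549 xy [448.6 688.1]
blue (307.5, 180.1) area 371 xy [658.2 -78.7]
red (318.1, 216.0) area 397 xy [ 561.4 -107.6]
red (240.5, 181.9) area 392 xy [651.3 101.6]
```

>>> jog_arm:
  deltas:
    - [[0.004,0,0.03],[0,0,0],0.4]
    - [[0,0,0.04],[0,0,0],0.4]
    - [[0,0,0.015],[0,0,0],0.4]
    - [[0,0,0.005],[0,0,0],0.4]
    - [[0,0,0],[0,0,0],0.4]
    - [[0,0,0],[0,0,0],0.4]
    - [[0,0,0],[0,0,0],0.4]

```text
t: 22.32
eef_pos: [491.3, 248.7, 68.1]
ee_rot: [2.229, 2.214, 0.002]
force: [0.9, 0.2, -0.4]
grip_width: 0.706
finger_force: 65.0
```

>>> jog_arm:
  deltas:
    - [[0,0,0.001],[0,0,0],0.4]
    - [[0,0,0],[0,0,0],0.4]
    - [[0,0,0.001],[0,0,0],0.4]
    - [[0,0,0],[0,0,0],0.4]

```text
t: 22.82
eef_pos: [490.8, 248.5, 65.2]
ee_rot: [-2.229, -2.214, 0.0]
force: [-0.3, 0.2, -1.1]
grip_width: 0.704
finger_force: 65.0
```

>>> jog_arm:
  deltas:
    - [[-0.001,0,0.001],[0,0,0],0.4]
    - [[0,0,0],[0,0,0],0.4]
    - [[0,0,0.001],[0,0,0],0.4]
    - [[0,0,0],[0,0,0],0.4]

```text
t: 23.32
eef_pos: [491.0, 248.3, 64.8]
ee_rot: [-2.229, -2.214, -0.003]
force: [-11.0, 5.7, 32.3]
grip_width: 0.707
finger_force: 69.4
```

>>> jog_arm:
  deltas:
    - [[0,0,-0.001],[0,0,0],0.4]
    - [[0,0,0],[0,0,0],0.2]
    - [[0,0,0],[0,0,0],0.1]
    - [[0,0,0],[0,0,0],0.05]
    - [[0,0,-0.005],[0,0,0],0]
    - [[0,0,-0.015],[0,0,0],0]
    - [[0,0,-0.04],[0,0,0],0]
    - [[0,0,-0.05],[0,0,0],0]
    - [[0,0,-0.03],[0,0,0],0]
    - [[0,0,0],[0,0,0],0]

```text
t: 24.58
eef_pos: [492.3, 248.1, 207.8]
ee_rot: [2.228, 2.212, 0.008]
force: [0.6, -0.1, -0.1]
grip_width: 1.002
finger_force: 0.0
```

```bash
python3 - <<'E'
from h import *
dishes('wrist',z=74,amin=2500); go(658.2,-78.7,205)
print('TOP');t,c=dishes('top',amin=300); 
E
```

```text
amber (453.5, 81.3) area 7695 xy [652.7 360. ]
blue (279.4, 199.2) area 3618 xy [491.5 248. ]
t 24.62 at [491.4 247.7 206.1] yaw 89.6 tilt z [ 0.003  0.001 -1.   ] shift [-0.3253  0.169   0.0012] turn None
TOP
amber (144.1, 169.6) area 1400 xy [682.1 360.6]
amber (429.5, 80.8) area 877 xy [ 935.9 -412.3]
amber (125.3, 77.2) area 904 xy [934.8 418.5]
blue (17.5, 255.7) area 548 xy [448.6 688.1]
blue (185.7, 240.7) area 324 xy [492.3 245.1]
blue (307.5, 180.1) area 371 xy [658.2 -78.7]
red (318.0, 216.0) area 396 xy [ 561.4 -107.6]
red (240.5, 181.9) area 392 xy [651.3 101.6]
```

>>> jog_arm:
  deltas:
    - [[-0.03,0.015,0],[0,0,0],0]
    - [[-0.045,0.023,0],[0,0,0],0]
    - [[-0.045,0.023,0],[0,0,0],0]
    - [[-0.045,0.024,0],[0,0,0],0]
    - [[-0.045,0.024,0],[0,0,0],0]
    - [[-0.045,0.024,0],[0,0,0],0]
    - [[-0.045,0.024,0],[0,0,0],0]
    - [[-0.025,0.012,0],[0,0,0],0]
    - [[0,0,0],[0,0,9.4],0]
    - [[0,0,0],[0,0,9.4],0]

```text
t: 25.92
eef_pos: [657.0, -78.7, 203.2]
ee_rot: [-2.565, -1.812, 0.002]
force: [0.6, 0.8, 0.1]
grip_width: 1.001
finger_force: 0.0
```

>>> jog_arm:
  deltas:
    - [[0,0,0],[0,0,9.4],0]
    - [[0,0,0],[0,0,9.4],0]
    - [[0,0,0],[0,0,9.4],0]
    - [[0,0,0],[0,0,0],0]
    - [[0,0,0],[0,0,0],0]

```text
t: 26.55
eef_pos: [657.3, -78.4, 203.9]
ee_rot: [-2.924, -1.147, 0.001]
force: [-0.3, 0.1, -0.2]
grip_width: 1.0
finger_force: 0.0
```

```bash
python3 - <<'E'
from h import *
dishes('wrist',amin=2000); go(658.6,-78,48,42.6)
E
```

```text
blue (282.7, 194.2) area 3410 xy [659.4 -78.3]
red (238.7, 280.7) area 2585 xy [ 564.  -106.6]
red (138.5, 74.5) area 2957 xy [653.1  98.9]
t 26.6 at [657.4 -78.4 204. ] yaw 42.8 tilt z [-0.001  0.    -1.   ] shift [0.0012 0.0006 0.156 ] turn 0.2
```

>>> jog_arm:
  deltas:
    - [[0.001,0.001,0.04],[0,0,0],0]
    - [[0,0,0.05],[0,0,0],0]
    - [[0,0,0.04],[0,0,0],0]
    - [[0,0,0.018],[0,0,0],0]
    - [[0,0,0.008],[0,0,0],0]
    - [[0,0,0],[0,0,0],0]
    - [[0,0,0],[0,0,0],0.15]
    - [[0,0,0],[0,0,0],0.25]
    - [[0,0,0],[0,0,0],0.4]
    - [[0,0,0],[0,0,0],0.4]

```text
t: 27.85
eef_pos: [659.9, -78.7, 50.2]
ee_rot: [2.926, 1.141, 0.003]
force: [-3.8, 2.6, 19.3]
grip_width: 0.703
finger_force: 60.3
```

>>> jog_arm:
  deltas:
    - [[0,0,0],[0,0,0],0.4]
    - [[0,0,0],[0,0,0],0.4]
    - [[0,0,0],[0,0,0],0.4]

```text
t: 28.22
eef_pos: [659.9, -78.6, 50.2]
ee_rot: [2.926, 1.141, 0.003]
force: [-3.9, 2.6, 18.1]
grip_width: 0.702
finger_force: 60.3
```

>>> jog_arm:
  deltas:
    - [[0,0,-0.01],[0,0,0],0.4]
    - [[0,0,-0.04],[0,0,0],0.4]
    - [[0,0,-0.05],[0,0,-9.5],0.4]
    - [[0,0,-0.03],[0,0,-9.5],0.4]
    - [[0,0,0],[0,0,-9.5],0.4]
    - [[0,0,0],[0,0,-9.5],0.4]
    - [[0,0,0],[0,0,-9.5],0.4]
    - [[0.025,-0.012,0],[0,0,0],0.4]
    - [[0.045,-0.024,0],[0,0,0],0.4]
    - [[0.045,-0.024,0],[0,0,0],0.4]

```text
t: 29.48
eef_pos: [597.4, 37.9, 178.6]
ee_rot: [-2.223, -2.22, -0.0]
force: [0.3, 1.7, -0.9]
grip_width: 0.7
finger_force: 64.6
```

>>> jog_arm:
  deltas:
    - [[0.045,-0.024,0],[0,0,0],0.4]
    - [[0.045,-0.024,0],[0,0,0],0.4]
    - [[0.045,-0.024,0],[0,0,0],0.4]
    - [[0.045,-0.024,0],[0,0,0],0.4]
    - [[0.03,-0.013,0],[0,0,0],0.4]
    - [[0,0,0],[0,0,0],0.4]
    - [[0,0,0],[0,0,0],0.4]

```text
t: 30.35
eef_pos: [489.1, 246.1, 178.6]
ee_rot: [2.22, 2.223, 0.0]
force: [-0.7, 0.7, -0.9]
grip_width: 0.697
finger_force: 64.6
```

```bash
python3 - <<'E'
from h import *
i=capture('wrist');c=get_calibration('wrist');s,R,y=pose();p=s['eef_pos']
fitcirc(i,c,True,(p[0],p[1]+1),p[2]+7.8,32,5,20,60); go(490.5,248.3,85,90)
E
```

```text
circle [490.1 244.9] 720 rms 0.99
t 30.4 at [489.3 245.6 178.5] yaw 90.0 tilt z [ 0. -0. -1.] shift [0.0027 0.0012 0.0935] turn 0.0
```

>>> jog_arm:
  deltas:
    - [[0.002,0.001,0.03],[0,0,0],0.4]
    - [[0,0,0.04],[0,0,0],0.4]
    - [[0,0,0.015],[0,0,0],0.4]
    - [[0,0,0.005],[0,0,0],0.4]
    - [[0,0,0],[0,0,0],0.4]
    - [[0,0,0],[0,0,0],0.4]
    - [[0,0,0.001],[0,0,0],0.4]
    - [[0,0,0],[0,0,0],0.4]
    - [[0,0,0],[0,0,0],0.4]

```text
t: 31.52
eef_pos: [490.5, 248.0, 87.5]
ee_rot: [2.219, 2.224, 0.0]
force: [-0.3, -0.2, -0.6]
grip_width: 0.696
finger_force: 64.7
```

>>> jog_arm:
  deltas:
    - [[0,0,0.001],[0,0,0],0.4]
    - [[0,0,0.001],[0,0,0],0.4]
    - [[0,0,0],[0,0,0],0.4]
    - [[0,0,0.001],[0,0,0],0.4]
    - [[0,0,0],[0,0,0],0.4]

```text
t: 32.15
eef_pos: [490.5, 248.0, 84.5]
ee_rot: [2.219, 2.224, 0.0]
force: [-1.5, -0.7, 5.9]
grip_width: 0.699
finger_force: 65.8
```

Light contact at the expected height. Releasing.

>>> jog_arm:
  deltas:
    - [[0,0,0],[0,0,0],0.2]
    - [[0,0,0],[0,0,0],0.1]
    - [[0,0,0],[0,0,0],0.05]
    - [[0,0,0],[0,0,0],0]
    - [[0,0,-0.005],[0,0,0],0]
    - [[0,0,-0.015],[0,0,0],0]
    - [[0,0,-0.04],[0,0,0],0]
    - [[0,0,-0.06],[0,0,0],0]
    - [[0,0,0],[0,0,0],0]
    - [[0,0,0],[0,0,0],0]

```text
t: 33.4
eef_pos: [490.4, 248.0, 205.1]
ee_rot: [2.219, 2.223, 0.002]
force: [-0.4, 0.5, -0.2]
grip_width: 1.002
finger_force: 0.0
```

```bash
python3 - <<'E'
from h import *
i,c=dishes('wrist',z=92,amin=2500); cv2.imwrite('pics/w6.png',i[:,:,::-1])
fitcirc(i,c,True,(468,405),8,32,8)
print('TOP');t,c=dishes('top',amin=300); cv2.imwrite('pics/t6.png',t[:,:,::-1])
fitcirc(t,c,False,(468,408),8,32,8)
go(480,400,205)
E
```

```text
amber (457.8, 82.6) area 7766 xy [641.5 357. ]
blue (281.5, 203.7) area 4373 xy [491.  248.9]
circle [469.  406.4] 46 rms 1.03
TOP
amber (143.8, 169.6) area 1376 xy [681.8 361.4]
amber (429.4, 80.8) area 877 xy [ 935.9 -412.2]
amber (125.3, 77.2) area 903 xy [934.8 418.4]
blue (17.5, 255.7) area 549 xy [448.7 688.1]
blue (185.4, 240.6) area 327 xy [492.6 245.8]
red (317.9, 217.1) area 394 xy [ 558.4 -107.3]
red (241.1, 181.0) area 396 xy [653.9  99.9]
circle [468. 408.] 0 rms nan
t 33.5 at [489.8 247.7 203.7] yaw 90.1 tilt z [-0.001 -0.001 -1.   ] shift [ 0.1523 -0.0095 -0.0014] turn None
  ret = _var(a, axis=axis, dtype=dtype, out=out, ddof=ddof,
  arrmean = um.true_divide(arrmean, div, out=arrmean,
  ret = ret.dtype.type(ret / rcount)
```

View pics/w6.png

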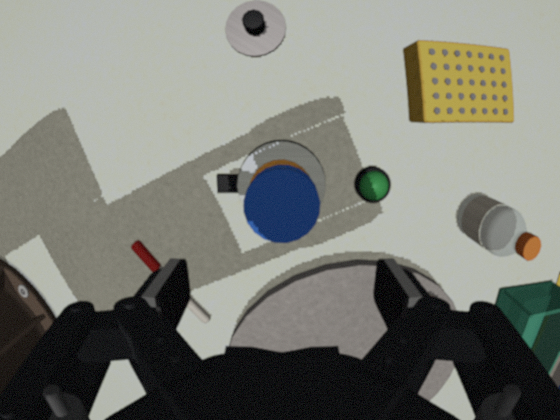

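The wrist view shows the blue-topped pile at (281,204), centred on the plate. The cover is at (256,29), knob up.

>>> jog_arm:
  deltas:
    - [[0.03,-0.004,0],[0,0,0],0]
    - [[0.045,-0.006,0],[0,0,0],0]
    - [[0.045,-0.006,0],[0,0,0],0]
    - [[0.038,-0.005,0],[0,0,0],0]
    - [[0,0,0],[0,0,0],0]
    - [[0,0,0],[0,0,0],0]

```text
t: 34.25
eef_pos: [468.5, 405.2, 203.2]
ee_rot: [-2.219, -2.224, 0.004]
force: [0.2, -0.4, 0.1]
grip_width: 0.997
finger_force: 0.0
```

```bash
cat >> h.py <<'E'
def dark(img,cal,c0,z,rad=40,th=60):
    g=cv2.cvtColor(img,cv2.COLOR_RGB2GRAY); n,l,st,ce=cv2.connectedComponentsWithStats((g<th).astype(np.uint8))
    for s,c in zip(st[1:],ce[1:]):
        w=world(cal,c,z,True)
        if s[4]>60 and s[4]<4000 and np.hypot(*(w-c0))<rad: print('dark',c.round(1),s[4],w.round(1))
E
python3 - <<'E'
from h import *
i=capture('wrist');c=get_calibration('wrist'); cv2.imwrite('pics/w7.png',i[:,:,::-1])
fitcirc(i,c,True,(469,406),8,32,8); dark(i,c,(469,406),30,40); go(469,406,14,90)
E
```

```text
circle [463.5 417. ] 205 rms 0.59
dark [276.  176.7] 455 [463.5 417.3]
t 34.3 at [468.8 404.9 203.5] yaw 90.1 tilt z [-0.001 -0.001 -1.   ] shift [0.0013 0.0005 0.1895] turn 0.1
```

View pics/w7.png

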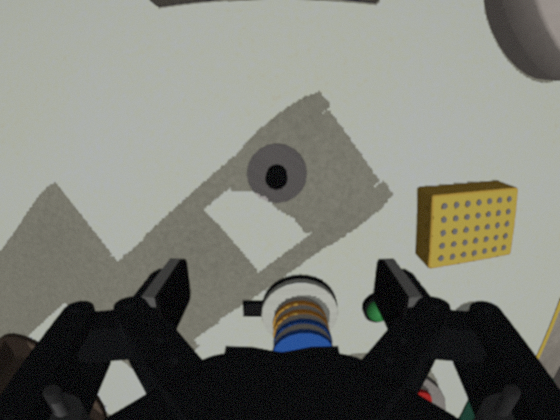

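The wrist view shows the cover's disc at (277,174) and its knob at (276,177). Both give world (463.5, 417).

>>> jog_arm:
  deltas:
    - [[0.012,-0.0055,0.04],[0,0,0],0]
    - [[0,0,0.05],[0,0,0],0]
    - [[0,0,0.04],[0,0,0],0.2]
    - [[0,0,0],[0,0,0],0.3]
    - [[0,0,0],[0,0,0],0.4]
    - [[0,0,0],[0,0,0],0.4]
    - [[0,0,0],[0,0,0],0.4]

```text
t: 35.17
eef_pos: [464.2, 418.3, 75.7]
ee_rot: [2.219, 2.223, 0.003]
force: [-0.4, 0.1, 0.1]
grip_width: 0.599
finger_force: 0.0
```

```bash
python3 - <<'E'
from h import *
i=capture('wrist');c=get_calibration('wrist'); fitcirc(i,c,True,(463.5,417),8,32,6); dark(i,c,(463.5,417),30,30);go(463.5,417.2,14,90)
E
```

```text
circle [463.1 417.6] 336 rms 0.48
dark [278.9 233.1] 1295 [463.  418.4]
t 35.23 at [464.1 418.3  75.4] yaw 90.1 tilt z [ 0.001  0.001 -1.   ] shift [-0.0011 -0.0006  0.0614] turn 0.1
```

>>> jog_arm:
  deltas:
    - [[-0.0005,-0.0008,0.03],[0,0,0],0.4]
    - [[0,0,0.02],[0,0,0],0.4]
    - [[0,0,0.01],[0,0,0],0.4]
    - [[0,0,0],[0,0,0],0.4]
    - [[0,0,0],[0,0,0],0.55]
    - [[0,0,0],[0,0,0],0.7]
    - [[0,0,0],[0,0,0],0.9]
    - [[0,0,0],[0,0,0],0.9]
    - [[0,0,0],[0,0,0],0.9]
    - [[0,0,0],[0,0,0],0.9]

```text
t: 36.48
eef_pos: [463.2, 417.7, 15.2]
ee_rot: [2.219, 2.224, 0.002]
force: [-0.3, -0.8, 7.9]
grip_width: 0.231
finger_force: 58.4
```

>>> jog_arm:
  deltas:
    - [[0,0,-0.01],[0,0,0],0.9]
    - [[0,0,-0.03],[0,0,0],0.9]
    - [[0,0,-0.05],[0,0,0],0.9]
    - [[0,0,-0.05],[0,0,0],0.9]
    - [[-0.03,0.005,0],[0,0,0],0.9]
    - [[-0.045,0.007,0],[0,0,0],0.9]
    - [[-0.045,0.007,0],[0,0,0],0.9]
    - [[-0.045,0.007,0],[0,0,0],0.9]
    - [[0,0,0],[0,0,0],0.9]
    - [[0,0,0],[0,0,0],0.9]

```text
t: 37.72
eef_pos: [489.4, 252.6, 154.9]
ee_rot: [2.22, 2.223, 0.001]
force: [0.2, -0.2, -2.2]
grip_width: 0.233
finger_force: 58.9
```

```bash
python3 - <<'E'
from h import *
i=capture('wrist');c=get_calibration('wrist');s,R,y=pose();p=s['eef_pos'];cv2.imwrite('pics/w8.png',i[:,:,::-1])
fitcirc(i,c,True,p[:2],p[2]-15.2+8,32,6); go(490.5,248.3,108,90)
E
```

```text
circle [489.8 252.3] 383 rms 0.72
t 37.77 at [489.2 253.1 154.7] yaw 90.1 tilt z [ 0.001  0.    -1.   ] shift [-0.0048  0.0012  0.0467] turn 0.1
```

View pics/w8.png

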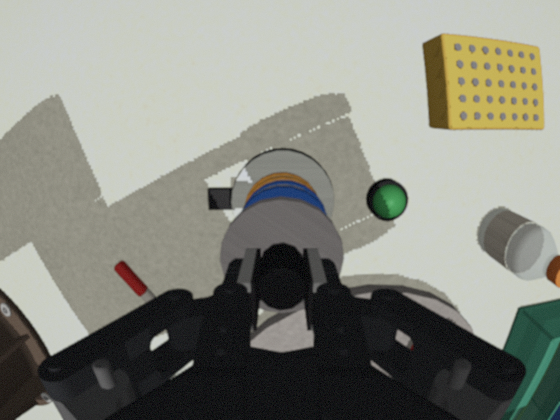

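The wrist view shows the cover held level at (282,245), above the pile that appears behind it at (285,190). I'll shift it to the axis and lower it.

>>> jog_arm:
  deltas:
    - [[-0.0045,0.001,0.02],[0,0,0],0.9]
    - [[0,0,0.02],[0,0,0],0.9]
    - [[0,0,0.003],[0,0,0],0.9]
    - [[0,0,0],[0,0,0],0.9]
    - [[0,0,0],[0,0,0],0.9]
    - [[0,0,0.001],[0,0,0],0.9]
    - [[0,0,0],[0,0,0],0.9]

```text
t: 38.65
eef_pos: [490.2, 248.0, 110.6]
ee_rot: [2.219, 2.223, 0.001]
force: [-0.3, -0.2, -1.9]
grip_width: 0.232
finger_force: 58.9
```

>>> jog_arm:
  deltas:
    - [[0,0,0.001],[0,0,0],0.9]
    - [[0,0,0],[0,0,0],0.9]
    - [[0,0,0.001],[0,0,0],0.9]
    - [[0,0,0],[0,0,0],0.9]

```text
t: 39.15
eef_pos: [490.1, 247.9, 108.2]
ee_rot: [-2.219, -2.224, 0.0]
force: [0.0, -0.6, -2.5]
grip_width: 0.239
finger_force: 58.9
```

>>> jog_arm:
  deltas:
    - [[0,0,0.001],[0,0,0],0.9]
    - [[0,0,0],[0,0,0],0.9]
    - [[0,0,0.0005],[0,0,0],0.9]
    - [[0,0,0],[0,0,0],0.9]

```text
t: 39.65
eef_pos: [490.2, 248.0, 107.2]
ee_rot: [2.219, 2.224, 0.0]
force: [-2.3, -0.8, 6.9]
grip_width: 0.234
finger_force: 59.9
```

>>> jog_arm:
  deltas:
    - [[0,0,0],[0,0,0],0.7]
    - [[0,0,0],[0,0,0],0.6]
    - [[0,0,0],[0,0,0],0.5]
    - [[0,0,0],[0,0,0],0.4]
    - [[0,0,-0.01],[0,0,0],0.4]
    - [[0,0,-0.04],[0,0,0],0.3]
    - [[0,0,-0.05],[0,0,0],0]
    - [[0,0,0],[0,0,0],0]
    - [[0,0,0],[0,0,0],0]

```text
t: 40.78
eef_pos: [490.0, 247.9, 207.1]
ee_rot: [2.219, 2.224, 0.001]
force: [-0.5, 0.5, -0.8]
grip_width: 0.999
finger_force: 0.0
```

```bash
python3 - <<'E'
from h import *
i=capture('wrist');c=get_calibration('wrist'); fitcirc(i,c,True,(490,248),100,32,6)
t,c=dishes('top',amin=300); go(654,100,207)
# discard box: dark rectangle
g=cv2.cvtColor(t,cv2.COLOR_RGB2GRAY)[222:298,400:462]; m=(g<150).astype(np.uint8)
cs=max(cv2.findContours(m,0,1)[0],key=cv2.contourArea); r=cv2.minAreaRect(cs); u=(r[0][0]+400,r[0][1]+222); print(r,'box',world(c,u,45))
E
```

```text
circle [490.3 248.3] 338 rms 0.96
amber (144.3, 169.6) area 1418 xy [681.9 360.1]
amber (429.5, 80.8) area 877 xy [ 935.9 -412.3]
amber (125.3, 77.2) area 903 xy [934.8 418.4]
blue (17.5, 255.7) area 546 xy [448.6 688. ]
red (318.0, 217.2) area 393 xy [ 558.4 -107.4]
red (241.1, 181.0) area 395 xy [653.9 100. ]
t 40.88 at [489.5 247.7 206. ] yaw 90.1 tilt z [-0.001 -0.001 -1.   ] shift [-0.148   0.1642 -0.0011] turn None
((30.499996185302734, 37.49999237060547), (60.99999237060547, 74.99998474121094), -0.0) box [ 447.34591625 -413.64412922]
```

>>> jog_arm:
  deltas:
    - [[-0.02,0.022,0],[0,0,0],0]
    - [[-0.032,0.036,0],[0,0,0],0]
    - [[-0.032,0.036,0],[0,0,0],0]
    - [[-0.032,0.036,0],[0,0,0],0]
    - [[-0.032,0.034,0],[0,0,-10.3],0]
    - [[0,0,0],[0,0,-10.3],0]
    - [[0,0,0],[0,0,-10.3],0]
    - [[0,0,0],[0,0,-10.3],0]
    - [[0,0,0],[0,0,-10.3],0]
    - [[0,0,0],[0,0,0],0]

```text
t: 42.12
eef_pos: [653.8, 100.2, 205.6]
ee_rot: [-1.034, -2.965, 0.001]
force: [1.1, -0.1, 0.8]
grip_width: 0.997
finger_force: 0.0
```

>>> jog_arm:
  deltas:
    - [[0,0,0],[0,0,0],0]

```text
t: 42.25
eef_pos: [654.1, 100.3, 206.1]
ee_rot: [-1.039, -2.964, 0.001]
force: [-0.1, 0.4, 0.0]
grip_width: 1.0
finger_force: 0.0
```

```bash
python3 - <<'E'
from h import *
dishes('wrist',amin=1500); go(654,100.5,48,141.8)
E
```

```text
amber (469.0, 66.6) area 4810 xy [666.3 327.5]
red (84.3, 242.7) area 1797 xy [ 558.9 -102.5]
red (281.3, 194.3) area 3427 xy [653.7 100.5]
t 42.3 at [654.2 100.3 206.3] yaw 141.4 tilt z [-0.001 -0.    -1.   ] shift [0.0002 0.0002 0.1583] turn -0.4
```

>>> jog_arm:
  deltas:
    - [[0,0,0.04],[0,0,0],0]
    - [[0,0,0.05],[0,0,0],0]
    - [[0,0,0.04],[0,0,0],0]
    - [[0,0,0.02],[0,0,0],0]
    - [[0,0,0.008],[0,0,0],0]
    - [[0,0,0],[0,0,0],0]
    - [[0,0,0],[0,0,0],0.15]
    - [[0,0,0],[0,0,0],0.25]
    - [[0,0,0],[0,0,0],0.4]
    - [[0,0,0],[0,0,0],0.4]

```text
t: 43.55
eef_pos: [655.3, 100.1, 50.7]
ee_rot: [1.032, 2.965, 0.001]
force: [-3.7, -1.9, 18.2]
grip_width: 0.696
finger_force: 60.1
```

>>> jog_arm:
  deltas:
    - [[0,0,0],[0,0,0],0.4]
    - [[0,0,0],[0,0,0],0.4]
    - [[0,0,-0.01],[0,0,0],0.4]
    - [[0,0,-0.05],[0,0,0],0.4]
    - [[0,0,-0.06],[0,0,10.2],0.4]
    - [[0,0,-0.03],[0,0,10.2],0.4]
    - [[0,0,0],[0,0,10.2],0.4]
    - [[0,0,0],[0,0,10.2],0.4]
    - [[0,0,0],[0,0,10.2],0.4]
    - [[0,0,0],[0,0,0],0.4]

```text
t: 44.8
eef_pos: [654.4, 100.3, 199.3]
ee_rot: [2.208, 2.234, 0.001]
force: [0.5, -1.0, -0.7]
grip_width: 0.695
finger_force: 64.6
```

```bash
python3 - <<'E'
from h import *
print(readout.get_state()['grip_width']); go(486,-414,180,90)
E
```

```text
0.6948556179402031
t 44.8 at [654.4 100.3 199.3] yaw 90.7 tilt z [ 0.  0. -1.] shift [-0.5124 -0.1743  0.0192] turn 0.7
```

>>> jog_arm:
  deltas:
    - [[-0.03,-0.01,0],[0,0,0],0.4]
    - [[-0.046,-0.016,0],[0,0,0],0.4]
    - [[-0.046,-0.016,0],[0,0,0],0.4]
    - [[-0.046,-0.016,0],[0,0,0],0.4]
    - [[-0.046,-0.016,0],[0,0,0],0.4]
    - [[-0.046,-0.016,0],[0,0,0],0.4]
    - [[-0.046,-0.016,0],[0,0,0],0.4]
    - [[-0.046,-0.016,0],[0,0,0],0.4]
    - [[-0.046,-0.016,0],[0,0,0],0.4]
    - [[-0.046,-0.016,0],[0,0,0],0.4]

```text
t: 46.05
eef_pos: [504.6, -346.9, 199.2]
ee_rot: [2.203, 2.239, 0.0]
force: [0.5, -0.1, 0.6]
grip_width: 0.69
finger_force: 64.6
```

>>> jog_arm:
  deltas:
    - [[-0.046,-0.016,0],[0,0,0],0.4]
    - [[-0.022,-0.004,0],[0,0,0],0.4]
    - [[0,0,0],[0,0,0],0.4]
    - [[0,0,0],[0,0,0],0.4]

```text
t: 46.55
eef_pos: [486.1, -412.5, 198.7]
ee_rot: [-2.207, -2.235, -0.0]
force: [-0.4, 0.0, -0.6]
grip_width: 0.694
finger_force: 64.6
```

```bash
python3 - <<'E'
from h import *
i=capture('wrist'); cv2.imwrite('pics/w9.png',i[:,:,::-1]); go(486,-414,180,90); c=get_calibration('wrist')
E
```

```text
t 46.6 at [ 486.3 -412.3  198.8] yaw 90.7 tilt z [-0.  0. -1.] shift [-0.0017 -0.0003  0.0188] turn 0.7
```

View pics/w9.png

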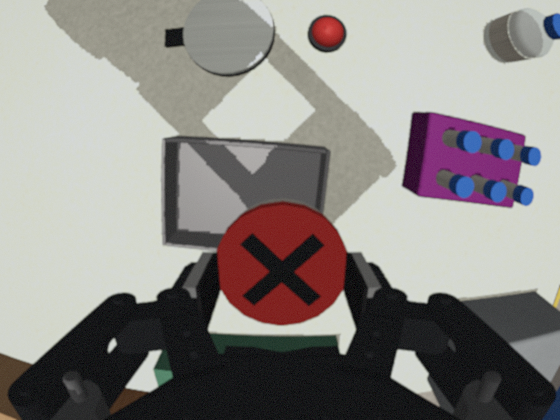

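The wrist view shows the red dish held at (282,263). The box rim corners are at about (164,138), (329,150) and (164,244).

```bash
python3 - <<'E'
from h import *
c=get_calibration('wrist')
P=[world(c,p,45,True) for p in ((164,138),(329,150),(164,244))]; print(np.round(P,1),'centre',(P[1]+P[2])/2); print('top',[world(get_calibration('top'),p,45).round(1) for p in ((410,229),(453,231),(409,288),(452,290))])
E
```

```text
[[ 374.8 -358.8]
 [ 529.7 -370.4]
 [ 366.6 -466.2]] centre [ 448.16164771 -418.27952359]
top [array([ 529.3, -358.8]), array([ 525. , -475.9]), array([ 370.4, -354.6]), array([ 366. , -470.8])]
```

>>> jog_arm:
  deltas:
    - [[-0.0055,-0.001,0.03],[0,0,0],0.4]
    - [[0,0,0.05],[0,0,0],0.4]
    - [[0,0,0.04],[0,0,0],0.4]
    - [[0,0,0.014],[0,0,0],0.4]
    - [[0,0,0],[0,0,0],0.4]
    - [[0,0,0],[0,0,0],0.4]
    - [[0,0,0],[0,0,0],0]
    - [[0,0,0],[0,0,0],0]
    - [[0,0,0],[0,0,0],0]
    - [[0,0,0],[0,0,0],0]

```text
t: 47.85
eef_pos: [484.9, -419.1, 64.9]
ee_rot: [2.21, 2.233, -0.0]
force: [1.0, -0.3, -0.3]
grip_width: 1.001
finger_force: 0.0
```

>>> jog_arm:
  deltas:
    - [[0,0,-0.02],[0,0,0],0]
    - [[0,0,-0.05],[0,0,0],0]
    - [[0,0,-0.05],[0,0,0],0]
    - [[0,0,-0.03],[0,0,0],0]
    - [[0,0,0],[0,0,0],0]

```text
t: 48.48
eef_pos: [486.1, -420.1, 218.9]
ee_rot: [2.206, 2.229, 0.0]
force: [-0.3, -0.4, -0.9]
grip_width: 1.001
finger_force: 0.0
```

```bash
python3 - <<'E'
from h import *
i,c=dishes('wrist',z=23,amin=300); print('top'); t,c=dishes('top',amin=300); go(558,-107,205,90)
cv2.imwrite('pics/w10.png',i[:,:,::-1])
E
```

```text
blue (450.8, 171.8) area 323 xy [ 683.5 -401.1]
blue (457.3, 129.9) area 327 xy [ 687.5 -351.8]
blue (541.8, 21.3) area 351 xy [ 831.1 -184.8]
red (280.4, 182.1) area 2570 xy [ 486.1 -418.1]
red (323.7, 28.5) area 627 xy [ 529.2 -253.3]
top
amber (143.8, 169.6) area 1368 xy [681.9 361.6]
amber (429.5, 80.8) area 877 xy [ 935.9 -412.3]
amber (125.3, 77.2) area 903 xy [934.8 418.4]
blue (17.5, 255.7) area 549 xy [448.6 688. ]
red (429.4, 244.8) area 387 xy [ 486.8 -406.8]
red (318.0, 216.0) area 397 xy [ 561.6 -107.6]
t 48.58 at [ 484.9 -419.   215.7] yaw 90.6 tilt z [ 0.001 -0.001 -1.   ] shift [0.3112 0.0764 0.0105] turn 0.6
```

>>> jog_arm:
  deltas:
    - [[0.03,0.008,0],[0,0,0],0]
    - [[0.045,0.012,0],[0,0,0],0]
    - [[0.045,0.012,0],[0,0,0],0]
    - [[0.045,0.012,0],[0,0,0],0]
    - [[0.045,0.012,0],[0,0,0],0]
    - [[0.045,0.012,0],[0,0,0],0]
    - [[0.045,0.01,0],[0,0,0],0]
    - [[0.011,0.002,0],[0,0,0.6],0]
    - [[0,0,0],[0,0,0],0]
    - [[0,0,0],[0,0,0],0]

```text
t: 49.82
eef_pos: [561.3, -108.2, 214.5]
ee_rot: [-2.222, -2.221, 0.001]
force: [0.6, -0.5, -1.4]
grip_width: 0.999
finger_force: 0.0
```

```bash
python3 - <<'E'
from h import *
dishes('wrist',amin=1500); go(561.8,-107,50,90)
E
```

```text
red (281.2, 191.7) area 3252 xy [ 561.4 -107. ]
t 49.88 at [ 561.3 -108.4  214.6] yaw 90.0 tilt z [-0. -0. -1.] shift [0.0014 0.0005 0.1646] turn -0.0
```

>>> jog_arm:
  deltas:
    - [[0.001,0,0.04],[0,0,0],0]
    - [[0,0,0.05],[0,0,0],0]
    - [[0,0,0.04],[0,0,0],0]
    - [[0,0,0.025],[0,0,0],0]
    - [[0,0,0.01],[0,0,0],0]
    - [[0,0,0],[0,0,0],0]
    - [[0,0,0],[0,0,0],0.15]
    - [[0,0,0],[0,0,0],0.25]
    - [[0,0,0],[0,0,0],0.4]
    - [[0,0,0],[0,0,0],0.4]

```text
t: 51.12
eef_pos: [567.3, -108.4, 53.9]
ee_rot: [2.213, 2.214, 0.009]
force: [1.8, -13.6, 42.5]
grip_width: 0.603
finger_force: 21.5
```

>>> jog_arm:
  deltas:
    - [[0,0,0],[0,0,0],0.4]
    - [[0,0,0],[0,0,0],0.4]
    - [[0,0,-0.01],[0,0,0],0.4]
    - [[0,0,-0.05],[0,0,0],0.4]
    - [[0,0,-0.06],[0,0,0],0.4]
    - [[-0.02,-0.01,0],[0,0,0],0.4]
    - [[-0.04,-0.02,0],[0,0,0],0.4]
    - [[-0.04,-0.02,0],[0,0,0],0.4]
    - [[-0.04,-0.02,0],[0,0,0],0.4]
    - [[-0.04,-0.02,0],[0,0,0],0.4]

```text
t: 52.38
eef_pos: [470.9, -287.3, 170.4]
ee_rot: [2.22, 2.222, 0.0]
force: [-0.3, -0.4, -0.3]
grip_width: 0.598
finger_force: 0.0
```

```bash
python3 - <<'E'
from h import *
print(readout.get_state()['grip_width']); go(412,-414,65,90)
E
```

```text
0.5978698378471324
t 52.38 at [ 470.9 -287.3  170.4] yaw 90.0 tilt z [ 0.001 -0.    -1.   ] shift [-0.1266 -0.0591  0.1054] turn 0.0
```

```bash
python3 - <<'E'
from h import *
t,c=dishes('top',amin=200); i=capture('scene'); cv2.imwrite('pics/s3.png',i[:,:,::-1])
E
```

```text
amber (144.3, 169.6) area 1416 xy [681.9 360.1]
amber (429.5, 80.8) area 877 xy [ 935.9 -412.3]
amber (125.3, 77.2) area 904 xy [934.8 418.5]
blue (17.5, 255.7) area 550 xy [448.6 688.1]
red (316.6, 208.3) area 395 xy [ 582.1 -103.7]
```

View pics/s3.png

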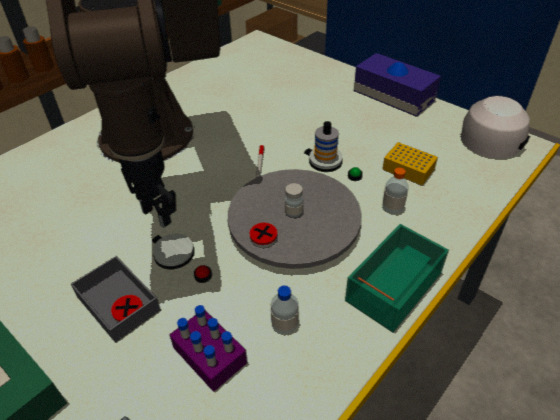

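The scene view shows the second red dish still flat on the turntable at (263,234), now at world (582, -104). The pile is straight with the cover on top, and the first red dish is in the box. I'll retry with a radial grip.

>>> jog_arm:
  deltas:
    - [[0.02,0.012,-0.02],[0,0,0],0]
    - [[0.041,0.025,-0.015],[0,0,0],0]
    - [[0.041,0.025,0],[0,0,0],0]
    - [[0.041,0.025,0],[0,0,0],0]
    - [[0.0405,0.024,0],[0,0,0],0]
    - [[0,0,0],[0,0,10],0]
    - [[0,0,0],[0,0,10],0]
    - [[0,0,0],[0,0,10],0]
    - [[0,0,0],[0,0,10],0]
    - [[0,0,0],[0,0,10],0]

```text
t: 53.72
eef_pos: [582.5, -102.1, 205.2]
ee_rot: [-2.955, -1.067, -0.0]
force: [-0.7, 0.0, 0.0]
grip_width: 0.997
finger_force: 0.0
```

>>> jog_arm:
  deltas:
    - [[0,0,0],[0,0,10],0]
    - [[0,0,0],[0,0,10],0]
    - [[0,0,0],[0,0,10],0]
    - [[0,0,0],[0,0,10],0]
    - [[0,0,0],[0,0,0],0]
    - [[0,0,0],[0,0,0],0]

```text
t: 54.48
eef_pos: [582.6, -102.4, 205.0]
ee_rot: [-3.142, -0.007, -0.0]
force: [-0.5, 0.3, -0.6]
grip_width: 1.001
finger_force: 0.0
```

```bash
python3 - <<'E'
from h import *
dishes('wrist',amin=1500); go(582.5,-103.5,48,0);dishes('top',amin=300)
E
```

```text
red (283.3, 195.4) area 3425 xy [ 582.9 -104.2]
t 54.52 at [ 582.6 -102.5  204.9] yaw 0.2 tilt z [ 0.  0. -1.] shift [-1.000e-04  1.000e-03  1.569e-01] turn 0.2
amber (144.4, 169.6) area 1425 xy [682.  359.9]
amber (429.4, 80.8) area 877 xy [ 935.9 -412.2]
amber (125.3, 77.2) area 902 xy [934.8 418.6]
blue (17.5, 255.7) area 545 xy [448.6 688.1]
red (429.1, 244.8) area 394 xy [ 487.  -406.1]
```

>>> jog_arm:
  deltas:
    - [[0,0.0015,0.04],[0,0,0],0]
    - [[0,0,0.05],[0,0,0],0]
    - [[0,0,0.04],[0,0,0],0]
    - [[0,0,0.02],[0,0,0],0]
    - [[0,0,0.008],[0,0,0],0]
    - [[0,0,0],[0,0,0],0]
    - [[0,0,0],[0,0,0],0.15]
    - [[0,0,0],[0,0,0],0.25]
    - [[0,0,0],[0,0,0],0.4]
    - [[0,0,0],[0,0,0],0.4]

```text
t: 55.82
eef_pos: [583.8, -104.4, 48.5]
ee_rot: [3.141, 0.001, 0.004]
force: [-1.6, 1.4, 17.1]
grip_width: 0.71
finger_force: 60.7
```

>>> jog_arm:
  deltas:
    - [[0,0,0],[0,0,0],0.4]
    - [[0,0,0],[0,0,0],0.4]

```text
t: 56.08
eef_pos: [583.8, -104.3, 48.5]
ee_rot: [3.141, 0.001, 0.004]
force: [-0.9, 3.0, 16.3]
grip_width: 0.714
finger_force: 60.7
```

>>> jog_arm:
  deltas:
    - [[0,0,-0.01],[0,0,0],0.4]
    - [[0,0,-0.05],[0,0,0],0.4]
    - [[0,0,-0.06],[0,0,0],0.4]
    - [[-0.012,0.02,0],[0,0,0],0.4]
    - [[-0.024,0.044,0],[0,0,0],0.4]
    - [[-0.024,0.044,0],[0,0,0],0.4]
    - [[-0.024,0.044,0],[0,0,0],0.4]
    - [[-0.024,0.044,0],[0,0,0],0.4]
    - [[-0.024,0.044,0],[0,0,0],0.4]
    - [[-0.024,0.044,0],[0,0,0],0.4]

```text
t: 57.32
eef_pos: [425.8, -389.7, 167.5]
ee_rot: [3.141, 0.0, 0.001]
force: [1.1, -1.4, 0.1]
grip_width: 0.706
finger_force: 65.1
```

>>> jog_arm:
  deltas:
    - [[-0.016,0.026,0],[0,0,0],0.4]
    - [[0,0,0],[0,0,0],0.4]
    - [[0,0,0],[0,0,0],0.4]

```text
t: 57.7
eef_pos: [410.8, -413.8, 167.1]
ee_rot: [-3.141, 0.0, -0.0]
force: [-0.2, 0.9, -1.0]
grip_width: 0.707
finger_force: 65.1
```

```bash
python3 - <<'E'
from h import *
print(readout.get_state()['grip_width']); held(capture('wrist'),'red');go(411,-414,62,0)
E
```

```text
0.7069074673315896
held at [ 414.7 -413.7] off [ 3.7 -0.2]
t 57.75 at [ 411.  -413.5  167. ] yaw 0.0 tilt z [ 0.  0. -1.] shift [-0.      0.0005  0.105 ] turn 0.0
```

>>> jog_arm:
  deltas:
    - [[0,0,0.03],[0,0,0],0.4]
    - [[0,0,0.04],[0,0,0],0.4]
    - [[0,0,0.025],[0,0,0],0.4]
    - [[0,0,0.009],[0,0,0],0.4]
    - [[0,0,0],[0,0,0],0.4]
    - [[0,0,0],[0,0,0],0.4]
    - [[0,0,0],[0,0,0],0]
    - [[0,0,0],[0,0,0],0]
    - [[0,0,0],[0,0,0],0]
    - [[0,0,0],[0,0,0],0]

```text
t: 59.0
eef_pos: [410.7, -414.3, 62.9]
ee_rot: [3.142, 0.0, 0.0]
force: [-0.6, 0.0, 0.1]
grip_width: 1.001
finger_force: 0.0
```

>>> jog_arm:
  deltas:
    - [[0,0,-0.02],[0,0,0],0]
    - [[0,0,-0.05],[0,0,0],0]
    - [[0,0,-0.05],[0,0,0],0]
    - [[0,0,-0.04],[0,0,0],0]
    - [[0,0,0],[0,0,0],0]
    - [[0,0,0],[0,0,0],0]
    - [[0,0,0],[0,0,0],0]
    - [[0,0,0],[0,0,0],0]

```text
t: 60.0
eef_pos: [410.3, -413.9, 221.7]
ee_rot: [-3.14, -0.0, 0.002]
force: [0.4, -0.4, 0.2]
grip_width: 0.997
finger_force: 0.0
```

```bash
python3 - <<'E'
from h import *
dishes('wrist',z=23,amin=1000); t=capture('top');c=get_calibration('top'); fitcirc(t,c,False,(490,248),100,32,10)
i=capture('scene'); cv2.imwrite('pics/s4.png',i[:,:,::-1])
E
```

```text
red (282.6, 183.8) area 2525 xy [ 410.9 -414.9]
red (286.7, 113.3) area 2636 xy [ 485.8 -419.1]
circle [490.5 247.6] 77 rms 1.0
```

View pics/s4.png

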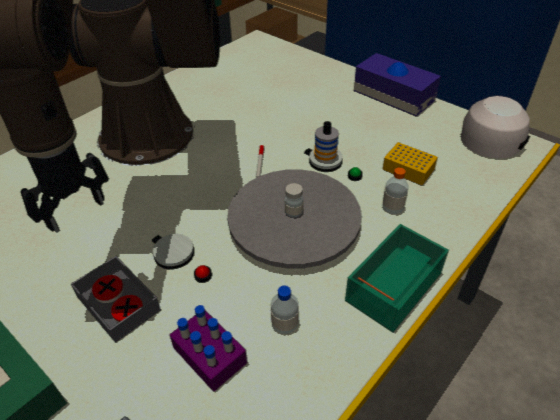

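The scene view shows both red dishes in the discard box at (108,287) and (126,306). The covered pile is upright on the green-lamp plate at (326,145), and the jar at (294,200) and the bystanders are undisturbed.

```bash
python3 -c "
from cell import sign_off
print(sign_off())"
```

```text
the job is handed in; nothing more can be done
None
```

The job is handed in: both ambers and both blues are piled on the green-lamp plate with the cover on top, both red dishes are in the discard box, and the jar and bystanders look undisturbed; the first grip on the second red dish missed and it was re-gripped.

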